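Pack the starch tins and lid the delivery box

TASK

Pack the delivery box at the ironing counter: stand every starch tin upright inside it and fold its drop front up until it is fully shut. The lid lies upside down on its handle, so turn it over, using the low kerb to lever it up against, and, once the tins are in and the front is shut, set it squarely on the box, handle up and flat on the rim. Leave the ring stand, white pot and iron where they are.

Things in the scene. Friction and masses are not known exactly. Their poses are not given: they have to be found in the camera images.
- box: Fixed open plywood box without a top, outside 146 mm (x) by 206 mm (y), 64 mm high, walls and floor 8 mm thick, inside 130 x 190 mm and 56 mm deep. Origin: centre of its underside, on the counter; z up; its -x side (facing the robot) is the drop front, the other three sides are fixed walls.
- front (a joint): Drop front of the box: a wooden panel 188 mm wide, 8 mm thick, reaching 59 mm from its hinge, which runs along the box's y axis at box x = -73 mm, 4 mm above the counter. Value: rad from upright; 0 is shut (a hard stop), larger leans out towards the robot; starts 0.7 to 1.1. Stiff friction hinge (0.12 N m, no spring): it stays where it is left.
- front_edge (a point): Middle of the free (upper) edge of the drop front, 59 mm from the hinge.
- kerb_foot (a point): Fixed low masonry kerb (a wall) 260 mm long, 40 mm thick, 45 mm high, standing on the counter to the robot's left. This point is at counter height in the middle of the foot of its upright face that looks to the robot's right; x runs along the kerb, y points into the kerb (away from the lid), z up.
- lid_board (a point): Centre of the lid's board: plywood 210 (x) x 150 (y) x 9 mm, too wide to grasp, 0.2 to 0.4 kg with handle. z points out of the plain face, away from the handle: up at the start (upside down on its handle, board's lower face 30 mm above the counter), down when handle up. Starts with its long side roughly along the kerb, 5 to 50 mm off the kerb's face; on the box the long side lies along the box's y.
- lid_handle (a point): Centre of the lid's wooden handle block: 100 mm along the lid's x, 44 mm along the lid's y, 30 mm high, in the middle of the board, 19.5 mm from the board's centre towards the lid's -z.
- tin1_mid (a point): Closed round metal starch tin, 50 mm diameter, 44 mm high, about 0.1 to 0.17 kg, standing on the counter between box and lid; 2 to 4 tins are there (None if absent). Centre of the tin, half-way up; z is its axis.
- tin2_mid (a point): Closed round metal starch tin, 50 mm diameter, 44 mm high, about 0.1 to 0.17 kg, standing on the counter between box and lid; 2 to 4 tins are there (None if absent). Centre of the tin, half-way up; z is its axis.
- tin3_mid (a point): Closed round metal starch tin, 50 mm diameter, 44 mm high, about 0.1 to 0.17 kg, standing on the counter between box and lid; 2 to 4 tins are there (None if absent). Centre of the tin, half-way up; z is its axis.
- tin4_mid (a point): Closed round metal starch tin, 50 mm diameter, 44 mm high, about 0.1 to 0.17 kg, standing on the counter between box and lid; 2 to 4 tins are there (None if absent). Centre of the tin, half-way up; z is its axis.
- ring_stand: Bystander: steel ring 110 mm across, 22 mm high. Origin: centre of its underside.
- pot: Bystander: white plastic pot, 128 mm across, 103 mm high. Origin: centre of its underside.
- iron: Bystander: electric iron, about 100 x 220 mm, 113 mm high. Origin: centre of its underside.

How it is judged:
By the outcome, as a careful person would: the job done as asked, in the order asked, and still so for the second after the job is handed in, with the robot touching nothing.
Of tin1, tin2, tin3, tin4 only 2 to 4 are there at a start; the rules pass over those that are not, and their reading is None.
At some moment in a run one of tin1, tin2, tin3, tin4 may be knocked a few centimetres aside while the robot is not near it.
It also fails if it takes over 210 s, if anything falls off the work surface, if the arm or the gripper's body presses on something with over 40 N, if the wrist force passes 120 N, or if a joint passes its speed limit or range.

ROBOT

A 6-joint arm with a two-finger parallel gripper is mounted at the origin on the work surface. World frame = base frame: x ahead of the robot, y to its left, z up, the work surface at z = 0. Lengths are in m, angles in rad, forces in N, time in s.
With the tool pointing down it reaches from about 0.375 to 0.975 m from the base axis. Payload 3.8 kg.
Tool frame: the origin (TCP) lies midway between the tips of the shut fingers; the grasp point (between the pads) lies 19 mm behind it; z points along the fingers, y is the line along which they close (so a half turn about z gives the same grasp; the last joint's range is limited). The gripper opens to 85 mm and grips with 20 to 120 N. Pads are 22 mm wide; open, the fingers measure 114 mm over their backs; the gripper's body (76 mm by 85 mm) begins 54 mm behind the grasp point. The pads swing forward as they close: fully open they stand 13 mm farther back than shut.
Start: joints at [-1.379, 0.264, 1.604, -0, 1.274, -0.037], TCP at [0.153, -0.657, 0.231] pointing down, gripper open.
Joint ranges: [-2.63, 2.63], [-0.94, 2.18], [0.31, 2.57], [-1.31, 4.45], [0, 2.66], [-2.55, 2.55]. Speed limits (rad/s): [2.57, 2.57, 3.14, 3.14, 3.14, 3.14].

INTERFACE

Orientations are given as a rotation vector (axis times angle).
In Python, from workcell import bot gives the robot as it stands.
- The arm moves only by the tool step_arm, never from a script. Its argument "motion" is a list of rows, each a list of 5 numbers: the finger opening in cm, from 0 to 8.54, then the shift along the tool's x, y, z in cm, then the turn about the tool's z in degrees. In form: [[claw, dx, dy, dz, twist], ...]. A call has 1 to 20 rows; each row is the pose to reach, as a shift and turn from the pose commanded when the call began, along the tool's axes at that moment; what a row does not reach only later rows make up. A row lasts 1/10 s, in which the tool goes at most 50 mm and 8.59 degrees, less where a joint would pass 70% of its speed; a pose out of reach is approached as far as the arm can. A call with a gripper value outside its range is refused whole. The fingers move at their own pace and stop on an object; "force" is the grip in N (left out, the last holds). Time passes only in rows, so rows that repeat a pose let the fingers close. It gives the time, the measured TCP pose, the force, the opening and the grip force at its end, in the units of the state.
- bot.read_state(): the state, without advancing time (a new reading comes with each control period).
- bot.read_camera(name): name is "side" or "top" or "wrist"; returns (picture, depth): 400x640x3 uint8, red, green, blue; 400x640 float32, m along the optical axis (not along the pixel's ray), 0 where there is no reading.
- bot.calibration(name): a dict with "mtx" (3x3 intrinsics, pixels), "origin" and "orientation" of the camera in the world; the wrist camera has in their place "T_tool_cam" (4x4, takes a point from camera to tool coordinates, whose origin is the TCP and whose axes are the flange's). Camera axes: x right, y up, looking along -z (the intrinsics and any distortion apply to the point x, -y, -z); pixel columns grow to the right and rows downward; lengths in m; the calibration is good to about 2 mm. A picture is of the moment at which its call begins: read the wrist's pose just before it. calibration takes no time and is no camera call.
- bot.finish_job(): hands the job in; it is judged then, once.
The state is a dict: "time": time; "q": joint angles; "joint_vel": joint speeds; "joint_torque": joint torques, N m; "tool_pos": TCP position; "tcp_rot": TCP orientation; "wrist_force": force on the tool from outside, world axes, zero at the start; "torque": the same for the moment, N m; "width": opening from 0.0 (shut) to 1.0 (fully open); "grip_force": force on a finger pad.
Only numpy, scipy, OpenCV 4.12 (cv2) and the standard library are available. Lean on these libraries where they do the work, as an engineer would, in place of code of your own. Each camera call takes 0.05 s, during which the arm holds its last target. There are 200 camera calls.

## Working session

There is one attempt and no reset: what is moved stays moved. The work goes in short steps, Python scripts to look and compute and a tool call to move; the robot and the scene stay as the last step left them, time stands still between calls to the robot, and variables do not carry over. Pictures are saved under pics/ and viewed, at most 14 in all, crops included, and the job is handed in when it is done.

Besides the shell and the picture viewer there is one more tool, called after ">>>" in YAML: its name, and indented under it one key for each argument. step_arm: Moves the arm, as the interface text tells. Its arguments: {"type":"object","properties":{"motion":{"type":"array","items":{"type":"array","items":{"type":"number"}}},"force":{"type":"number"}},"required":["motion"]}

```bash
ls; mkdir -p pics
cat > h.py <<'E'
from workcell import bot
import numpy as np, cv2
from scipy.spatial.transform import Rotation as R
def cam(n):
    s=bot.read_state(); im,d=bot.read_camera(n); c=bot.calibration(n)
    if 'T_tool_cam' in c:
        T=np.eye(4);T[:3,:3]=R.from_rotvec(s['tcp_rot']).as_matrix();T[:3,3]=s['tool_pos'];T=T@np.array(c['T_tool_cam'])
    else:
        T=np.eye(4);o=np.array(c['orientation']);T[:3,:3]=R.from_rotvec(o).as_matrix() if o.shape==(3,) else o;T[:3,3]=c['origin']
    return im,d,np.array(c['mtx']),T,c
def cloud(d,K,T):
    v,u=np.mgrid[:d.shape[0],:d.shape[1]]
    p=np.stack([(u-K[0,2])/K[0,0]*d,-(v-K[1,2])/K[1,1]*d,-d],-1)
    return p@T[:3,:3].T+T[:3,3]
E
python3 - <<'E'
from h import *
for n in ['top','side']:
    im,d,K,T,c=cam(n); cv2.imwrite(f'pics/{n}0.png',im[...,::-1]); np.savez(f'{n}0.npz',im=im,d=d,K=K,T=T)
    print(n,{k:np.round(v,3).tolist() if not isinstance(v,str) else v for k,v in c.items()}, (d>0).mean())
print(bot.read_state())
E
```

```text
pics
top {'mtx': [[383.045, 0.0, 321.623], [0.0, 383.045, 198.657], [0.0, 0.0, 1.0]], 'origin': [0.48, -0.057, 1.293], 'orientation': [0.086, -0.106, -1.575]} 0.99627734375
side {'mtx': [[415.818, 0.0, 320.428], [0.0, 415.818, 194.132], [0.0, 0.0, 1.0]], 'origin': [0.312, 0.703, 0.908], 'orientation': [0.192, -1.05, -2.548]} 0.99583203125
{'time': 0.1, 'q': array([-1.37891752e+00,  2.64697651e-01,  1.60524681e+00, -2.07530378e-05,
        1.27373739e+00, -3.69205154e-02]), 'joint_vel': array([ 0.00153123, -0.00142869, -0.00162458,  0.00098   ,  0.00069604,
       -0.00044993]), 'joint_torque': array([ 9.56102740e-04, -5.16706574e+01, -3.68589413e+01, -2.12366035e-05,
        6.30435461e-03,  1.86400757e-05]), 'tool_pos': array([ 0.15294433, -0.65674884,  0.23006812]), 'tcp_rot': array([-3.11898872e+00, -3.58385643e-01,  2.84887919e-04]), 'wrist_force': array([0.93396319, 0.36561842, 0.48263851]), 'torque': array([ 0.00294303, -0.00347766,  0.0186086 ]), 'grip_force': 0.0, 'width': 1.0048673117680336}
```

View pics/top0.png

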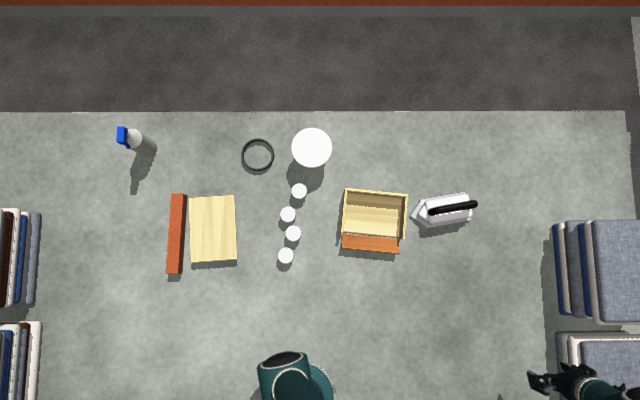

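View pics/side0.png

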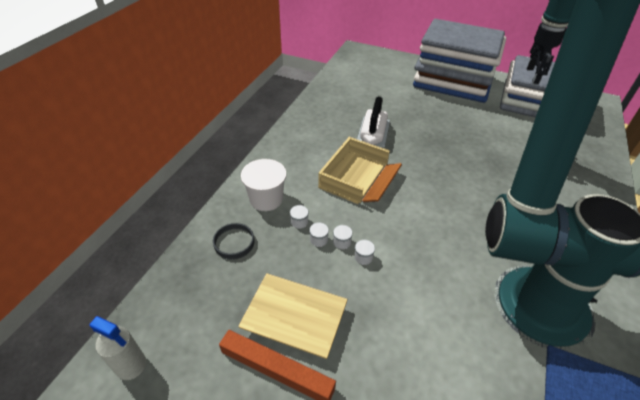

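The top view shows the kerb at (176,234), the upside-down lid at (213,230) and four tins at (299,190), (288,215), (293,233) and (286,256). The box is at (375,222) with its front leaning towards the robot at (370,244); the ring is at (258,155), the pot at (311,148) and the iron at (445,210). The side view agrees: kerb (277,365), lid (294,315), drop front (383,183).

```bash
cat >> h.py <<'E'
def rect(pts):
    (c,s,a)=cv2.minAreaRect((pts[:,:2]*1000).astype(np.float32)); return np.round(c,1),np.round(s,1),round(a,1)
def blobs(mask,minpx=30):
    n,l,st,ce=cv2.connectedComponentsWithStats(mask.astype(np.uint8)); return [(l==i) for i in range(1,n) if st[i,4]>=minpx]
E
cat > m.py <<'E'
from h import *
import sys
src=sys.argv[1:] 
for n in ['top','side']:
    if src:
        im,d,K,T,_=cam(n); cv2.imwrite(f'pics/{n}{src[0]}.png',im[...,::-1])
    else:
        z=np.load(f'{n}0.npz'); im,d,K,T=[z[k] for k in ('im','d','K','T')]
    P=cloud(d,K,T); X,Y,Z=P[...,0],P[...,1],P[...,2]
    hsv=cv2.cvtColor(im,cv2.COLOR_RGB2HSV); H,S,V=[hsv[...,i].astype(int) for i in range(3)]
    ws=(X>.2)&(X<.8)&(Y>-.55)&(Y<.5)
    fl=ws&(abs(Z)<.01)&(S<40); print(n,'floor z',np.median(Z[fl]).round(4))
    for name,m in [('orange',ws&(S>140)&(H<15)),('wood',ws&(H>15)&(H<32)&(S>60)),('white',ws&(S<25)&(V>185)&(Z>.02))]:
        for b in blobs(cv2.morphologyEx(m.astype(np.uint8),cv2.MORPH_OPEN,np.ones((2,2)))):
            z=np.percentile(Z[b],[5,50,95]).round(3); t=b&(Z>z[2]-.006)
            vv,uu=np.where(b)
            print(name,b.sum(),'px',uu.mean().round(),vv.mean().round(),'z',z,'all',*rect(P[b]),'top',*rect(P[t]),'mean',P[t].mean(0).round(4))
E
python3 m.py
```

```text
top floor z 0.0004
orange 1197 px 177.0 235.0 z [0.007 0.044 0.049] all [504.9 182.5] [481.3 260. ] 86.4 top [515.7 180.3] [476.6 251.6] 88.3 mean [0.5214 0.3983 0.053 ]
orange 811 px 371.0 245.0 z [0.008 0.029 0.041] all [ 487.3 -196.8] [276.4  48.9] 83.9 top [ 476.2 -189.8] [264.8  20.9] 83.8 mean [ 0.4686 -0.2284  0.0611]
wood 2808 px 375.0 214.0 z [0.003 0.009 0.064] all [ 578.6 -212. ] [175.  322.5] 3.9 top [ 579.  -202.4] [173.7 305.2] 4.5 mean [ 0.5934 -0.2457  0.1042]
wood 2964 px 214.0 230.0 z [0.031 0.039 0.044] all [544.1 156.8] [211.8 417.6] 4.1 top [546.9 151.2] [205.5 406.7] 3.9 mean [0.535  0.2795 0.0467]
white 728 px 312.0 155.0 z [0.02  0.103 0.107] all [661.3 -23.8] [124.4 346.2] 80.6 top [637.8 -42.4] [121.  314.8] 89.7 mean [ 0.7655 -0.0414  0.1081]
white 179 px 300.0 191.0 z [0.015 0.044 0.048] all [585.2 -35.8] [208.2  49.3] 24.8 top [584.4 -34.1] [208.2  45.5] 24.8 mean [ 6.578e-01 -4.000e-04  5.390e-02]
white 383 px 443.0 203.0 z [0.041 0.051 0.107] all [ 551.9 -307.9] [ 49.1 519.4] 21.3 top [ 554.  -292.7] [ 12.3 493.6] 15.9 mean [ 0.6042 -0.4679  0.1339]
whi
[... 1257 characters left out ...]
9 0.102 0.104] all [595.7 281.6] [  95.6 1011.3] 28.6 top [577.  316.1] [ 93.1 933.1] 28.8 mean [ 0.7634 -0.034   0.1059]
white 175 px 300.0 213.0 z [0.04  0.043 0.046] all [663.5 -11.3] [43.1 78.3] 20.7 top [657.7   3.6] [42.1 46.3] 24.4 mean [0.6583 0.0035 0.0431]
white 195 px 320.0 231.0 z [0.04  0.043 0.045] all [576.   29.9] [70.9 45.7] 58.0 top [582.4  40.2] [45.3 46.7] 7.0 mean [0.5816 0.0397 0.0429]
white 194 px 343.0 233.0 z [0.04  0.043 0.046] all [512.7  10.9] [70.9 45.4] 54.6 top [520.2  22.4] [43.1 46.7] 21.0 mean [0.52   0.022  0.0429]
white 219 px 366.0 248.0 z [0.04  0.042 0.045] all [442.5  37.7] [67.  48.6] 45.8 top [448.7  44.7] [47.2 44.9] 76.6 mean [0.449  0.0455 0.0427]
```

```bash
cat >> h.py <<'E'
def rays(m,K,T,z):
    v,u=np.where(m); D=np.stack([(u-K[0,2])/K[0,0],-(v-K[1,2])/K[1,1],-np.ones(len(u))],-1)@T[:3,:3].T
    return T[:3,3]+D*((z-T[2,3])/D[:,2])[:,None]
def tins(im,d,K,T,z=.044,tol=.008):
    P=cloud(d,K,T); hsv=cv2.cvtColor(im,cv2.COLOR_RGB2HSV); ok=(hsv[...,1]<40)&(hsv[...,2]>150)&(abs(P[...,2]-z)<tol)&(P[...,0]>.3)&(P[...,0]<.75)&(P[...,1]>-.3)&(P[...,1]<.15)
    out=[]
    for b in blobs(ok,60):
        q=rays(b,K,T,z); c,r=cv2.minEnclosingCircle((q[:,:2]*1000).astype(np.float32)); out.append((q.mean(0)[:2].round(4).tolist(),round(r,1),int(b.sum())))
    return out
E
python3 - <<'E'
from h import *
for n in ['top','side']:
    z=np.load(f'{n}0.npz'); im,d,K,T=[z[k] for k in ('im','d','K','T')]
    P=cloud(d,K,T); X,Y,Z=P[...,0],P[...,1],P[...,2]
    hsv=cv2.cvtColor(im,cv2.COLOR_RGB2HSV); H,S,V=[hsv[...,i].astype(int) for i in range(3)]
    print(n,tins(im,d,K,T))
    wood=(H>15)&(H<32)&(S>60); org=(S>140)&(H<15); ws=(X>.3)&(X<.75)
    for nm,m,zz in [('lid',wood&ws&(Y>.1),.039),('rim',wood&ws&(Y<-.05)&(Z>.057),.064),('kerb',org&ws&(Y>.1)&(abs(Z-.045)<.005),.045)]:
        b=max(blobs(m),key=lambda b:b.sum()); q=rays(b,K,T,zz); print(nm,b.sum(),*rect(q))
        if nm=='rim': print(cv2.boxPoints(cv2.minAreaRect((q[:,:2]*1000).astype(np.float32))).round())
    m=org&ws&(Y<-.05)&(Y>-.35)&(X<.6); b=max(blobs(m),key=lambda b:b.sum()); b=cv2.erode(b.astype(np.uint8),np.ones((2,2)))>0
    q=P[b]; A=np.c_[q[:,:2],np.ones(len(q))]; print('front n',len(q),'x',np.percentile(q[:,0],[3,50,97]).round(3),'z',np.percentile(q[:,2],[3,50,97]).round(3),'y',np.percentile(q[:,1],[2,98]).round(3), 'plane',np.linalg.lstsq(A,q[:,2],rcond=None)[0].round(3))
E
```

```text
top [([0.6603, 0.002], 25.4, 185), ([0.5836, 0.039], 25.5, 190), ([0.5225, 0.0205], 25.0, 189), ([0.4514, 0.0449], 25.2, 193)]
lid 2961 [539.1 282.3] [211.1 150.7] 3.8
rim 373 [ 583.9 -242. ] [206.2 144.8] 83.8
[[ 501. -337.]
 [ 645. -352.]
 [ 667. -147.]
 [ 523. -132.]]
kerb 913 [523.6 401.5] [ 40.5 255. ] 88.2
front n 732 x [0.461 0.484 0.508] z [0.017 0.03  0.042] y [-0.319 -0.146] plane [-1.388  0.56   0.838]
side [([0.6608, 0.0024], 24.9, 188), ([0.5838, 0.039], 25.3, 211), ([0.5224, 0.0215], 25.1, 211), ([0.4513, 0.0453], 25.5, 233)]
lid 5669 [540.3 283.8] [211.5 153.6] 3.7
rim 389 [ 583.2 -238.4] [212.6 146.3] 83.7
[[ 499. -336.]
 [ 644. -352.]
 [ 668. -141.]
 [ 522. -125.]]
kerb 2344 [524.3 404.7] [ 40.3 257.9] 88.0
front n 487 x [0.461 0.485 0.51 ] z [0.015 0.029 0.04 ] y [-0.313 -0.141] plane [-0.565  0.064  0.316]
```

```bash
cat >> h.py <<'E'
def go(*targets):
    """targets: (x,y,z,yaw_deg) world, yaw = world heading of the tool x axis; prints rows dx dy dz twist (cm, deg)"""
    s=bot.read_state(); M=R.from_rotvec(s['tcp_rot']).as_matrix(); p=s['tool_pos']; psi=np.degrees(np.arctan2(M[1,0],M[0,0]))
    print('t',round(s['time'],1),'tcp',p.round(4),'yaw',psi.round(2),'tilt',M[2,2].round(4),'F',s['wrist_force'].round(1),'w',round(s['width'],3),'g',s['grip_force'])
    for t in targets:
        d=M.T@(np.array(t[:3])-p)*100; print(t,'->',d.round(2).tolist(),round((psi-t[3]+180)%360-180,1))
BOX=np.array([.5833,-.2405]); BY=-6.2
def inbox(x,y):
    a=np.radians(BY); return (BOX+np.array([[np.cos(a),-np.sin(a)],[np.sin(a),np.cos(a)]])@[x,y]).round(4)
E
python3 - <<'E'
from h import *
go((.4513,.045,.12,0),(.4513,.045,.005,0))
for x in(-.032,.032):
    for y in (-.047,.047): print(x,y,inbox(x,y))
E
```

```text
t 0.1 tcp [ 0.1529 -0.6567  0.2301] yaw 13.11 tilt -1.0 F [0.9 0.4 0.5] w 1.005 g 0.0
(0.4513, 0.045, 0.12, 0) -> [44.97, -61.56, 11.14] 13.1
(0.4513, 0.045, 0.005, 0) -> [44.97, -61.53, 22.64] 13.1
-0.032 -0.047 [ 0.5464 -0.2838]
-0.032 0.047 [ 0.5566 -0.1903]
0.032 -0.047 [ 0.61   -0.2907]
0.032 0.047 [ 0.6202 -0.1972]
```

>>> step_arm:
  motion:
    - [8.5, 45, -61.6, 6, 13.1]
    - [8.5, 45, -61.6, 6, 13.1]
    - [8.5, 45, -61.6, 6, 13.1]
    - [8.5, 45, -61.6, 6, 13.1]
    - [8.5, 45, -61.6, 6, 13.1]
    - [8.5, 45, -61.6, 6, 13.1]
    - [8.5, 45, -61.6, 6, 13.1]
    - [8.5, 45, -61.6, 6, 13.1]
    - [8.5, 45, -61.6, 6, 13.1]
    - [8.5, 45, -61.6, 6, 13.1]
    - [8.5, 45, -61.6, 6, 13.1]
    - [8.5, 45, -61.6, 6, 13.1]
    - [8.5, 45, -61.6, 6, 13.1]
    - [8.5, 45, -61.6, 6, 13.1]
    - [8.5, 45, -61.6, 6, 13.1]
    - [8.5, 45, -61.6, 6, 13.1]
    - [8.5, 45, -61.6, 6, 13.1]
    - [8.5, 45, -61.6, 11, 13.1]
    - [8.5, 45, -61.6, 11, 13.1]
  force: 40

```text
time: 2.0
tool_pos: [0.4461, 0.0437, 0.1159]
tcp_rot: [3.141, 0.0, -0.018]
wrist_force: [-0.9, -0.4, -0.4]
width: 0.999
grip_force: 0.0
```

Run:
```python
from h import *
im,d,K,T,_=cam('wrist'); P=cloud(d,K,T)
hsv=cv2.cvtColor(im,cv2.COLOR_RGB2HSV); ok=(hsv[...,1]<40)&(hsv[...,2]>150)&(abs(P[...,2]-.044)<.006)
for b in blobs(ok,200): q=rays(b,K,T,.044); print(b.sum(),cv2.minEnclosingCircle((q[:,:2]*1000).astype(np.float32)))
go((.4513,.045,.005,0))
```

```text
902 ((570.3587646484375, 38.55332946777344), 18.9754581451416)
5834 ((524.3603515625, 20.31119728088379), 24.961990356445312)
4387 ((453.1625061035156, 44.70964050292969), 24.99953842163086)
t 2.0 tcp [0.4478 0.0436 0.1183] yaw -0.04 tilt -1.0 F [-0.5  0.3 -0.1] w 0.999 g 0.0
(0.4513, 0.045, 0.005, 0) -> [0.45, -0.15, 11.32] -0.0
```

>>> step_arm:
  motion:
    - [8.5, 0.1, 0, 3, 0]
    - [8.5, 0.1, 0, 7, 0]
    - [8.5, 0.1, 0, 10, 0]
    - [8.5, 0.1, 0, 11.4, 0]
    - [8.5, 0.1, 0, 11.4, 0]
    - [4, 0.1, 0, 11.4, 0]
    - [4, 0.1, 0, 11.4, 0]
    - [4, 0.1, 0, 11.4, 0]
    - [4, 0.1, 0, 11.4, 0]
    - [4, 0.1, 0, 11.4, 0]
    - [4, 0.1, 0, 11.4, 0]
    - [4, 0.1, 0, 11.4, 0]
  force: 40

```text
time: 3.25
tool_pos: [0.4547, 0.0444, 0.0094]
tcp_rot: [3.141, 0.001, 0.006]
wrist_force: [-1.0, -1.7, 6.3]
width: 0.574
grip_force: 41.0
```

>>> step_arm:
  motion:
    - [4, 0, 0, -5, 0]
    - [4, 0, 0, -10, 0]
    - [4, 0, 0, -14, 0]
    - [4, 15.6, 33.5, -14, 6.2]
    - [4, 15.6, 33.5, -14, 6.2]
    - [4, 15.6, 33.5, -14, 6.2]
    - [4, 15.6, 33.5, -14, 6.2]
    - [4, 15.6, 33.5, -14, 6.2]
    - [4, 15.6, 33.5, -14, 6.2]
    - [4, 15.6, 33.5, -14, 6.2]
    - [4, 15.6, 33.5, -14, 6.2]
    - [4, 15.6, 33.5, -14, 6.2]
    - [4, 15.6, 33.5, -14, 6.2]
    - [4, 15.6, 33.5, -12, 6.2]
    - [4, 15.6, 33.5, -12, 6.2]

```text
time: 4.75
tool_pos: [0.6062, -0.2877, 0.1247]
tcp_rot: [-3.134, 0.168, 0.008]
wrist_force: [-0.6, 0.2, -2.1]
width: 0.575
grip_force: 42.7
```

Run:
```python
from h import *
im,d,K,T,_=cam('top'); print(tins(im,d,K,T))
go((.610,-.2907,.016,BY))
```

```text
[([0.6603, 0.0021], 25.4, 186), ([0.5836, 0.0389], 25.5, 190), ([0.5225, 0.0206], 25.0, 191)]
t 4.8 tcp [ 0.6068 -0.288   0.1257] yaw -6.12 tilt -1.0 F [-0.4 -0.3 -1.2] w 0.575 g 42.65187978744507
(0.61, -0.2907, 0.016, -6.2) -> [0.4, 0.25, 10.97] 0.1
```

>>> step_arm:
  motion:
    - [4, 0.1, 0, 3, 0]
    - [4, 0.1, 0, 6, 0]
    - [4, 0.1, 0, 8.5, 0]
    - [4, 0.1, 0, 10, 0]
    - [4, 0.1, 0, 10.7, 0]
    - [4, 0.1, 0, 10.8, 0]
    - [6.6, 0.1, 0, 10.8, 0]
    - [6.6, 0.1, 0, 10.8, 0]
    - [6.6, 0.1, 0, 10.8, 0]
    - [6.6, 0.1, 0, 8, 0]
    - [6.6, 0.1, 0, 4, 0]
    - [6.6, 0.1, 0, 0, 0]
    - [8.5, 0.1, 0, -2, 0]

```text
time: 6.1
tool_pos: [0.6122, -0.2918, 0.1532]
tcp_rot: [3.134, -0.17, 0.011]
wrist_force: [0.0, -0.9, 1.1]
width: 0.918
grip_force: 0.0
```

Run:
```python
from h import *
im,d,K,T,_=cam('top'); print(tins(im,d,K,T),tins(im,d,K,T,.052))
im,d,K,T,_=cam('side'); print(tins(im,d,K,T),tins(im,d,K,T,.052))
go((.5225,.021,.12,0))
```

```text
[([0.6604, 0.0022], 25.4, 185), ([0.5835, 0.0388], 25.5, 192), ([0.5226, 0.0209], 25.0, 187)] [([0.6596, 0.0019], 24.8, 100), ([0.6049, -0.2752], 16.6, 61), ([0.5834, 0.04], 24.9, 115), ([0.5218, 0.0215], 24.8, 103)]
[([0.6083, -0.2909], 24.3, 68), ([0.6611, 0.0026], 25.1, 187), ([0.584, 0.0389], 25.3, 209), ([0.5226, 0.0215], 25.1, 211)] [([0.6069, -0.2833], 24.9, 97)]
t 6.2 tcp [ 0.6131 -0.2923  0.1538] yaw -6.2 tilt -0.9999 F [ 0.7 -0.   1. ] w 0.996 g 0.0
(0.5225, 0.021, 0.12, 0) -> [-12.42, -30.18, 3.14] -6.2
```

>>> step_arm:
  motion:
    - [8.5, -12.3, -30.2, 3, -6.2]
    - [8.5, -12.3, -30.2, 3, -6.2]
    - [8.5, -12.3, -30.2, 3, -6.2]
    - [8.5, -12.3, -30.2, 3, -6.2]
    - [8.5, -12.3, -30.2, 3, -6.2]
    - [8.5, -12.3, -30.2, 3, -6.2]
    - [8.5, -12.3, -30.2, 3, -6.2]
    - [8.5, -12.3, -30.2, 3, -6.2]
    - [8.5, -12.3, -30.2, 3, -6.2]
    - [8.5, -12.3, -30.2, 3, -6.2]
    - [8.5, -12.3, -30.2, 3, -6.2]

```text
time: 7.3
tool_pos: [0.5205, 0.0218, 0.1173]
tcp_rot: [3.141, -0.002, 0.0]
wrist_force: [-0.0, -1.1, -0.0]
width: 0.997
grip_force: 0.0
```

>>> step_arm:
  motion:
    - [8.5, 0.2, 0, 3, 0]
    - [8.5, 0.2, 0, 7, 0]
    - [8.5, 0.2, 0, 10, 0]
    - [8.5, 0.2, 0, 11, 0]
    - [8.5, 0.2, 0, 11, 0]
    - [4, 0.2, 0, 11, 0]
    - [4, 0.2, 0, 11, 0]
    - [4, 0.2, 0, 11, 0]
    - [4, 0.2, 0, 11, 0]
    - [4, 0.2, 0, 11, 0]
    - [4, 0.2, 0, 11, 0]

```text
time: 8.4
tool_pos: [0.5242, 0.0229, 0.0095]
tcp_rot: [3.141, 0.001, 0.007]
wrist_force: [0.7, -2.2, 6.9]
width: 0.576
grip_force: 41.8
```

Run:
```python
from h import *
go((.5566,-.1903,.13,BY),(.6202,-.1972,.13,BY))
```

```text
t 8.4 tcp [0.5242 0.0229 0.0095] yaw 0.02 tilt -1.0 F [ 0.7 -2.2  6.9] w 0.576 g 41.75647258758545
(0.5566, -0.1903, 0.13, -6.2) -> [3.29, 21.33, -12.03] 6.2
(0.6202, -0.1972, 0.13, -6.2) -> [9.65, 22.02, -12.0] 6.2
```

>>> step_arm:
  motion:
    - [4, 0, 0, -5, 0]
    - [4, 0, 0, -10, 0]
    - [4, 9.6, 21.9, -12.5, 6.2]
    - [4, 9.6, 21.9, -12.5, 6.2]
    - [4, 9.6, 21.9, -12.5, 6.2]
    - [4, 9.6, 21.9, -12.5, 6.2]
    - [4, 9.6, 21.9, -12.5, 6.2]
    - [4, 9.6, 21.9, -12.5, 6.2]
    - [4, 9.6, 21.9, -12.5, 6.2]
    - [4, 9.6, 21.9, -12, 6.2]
    - [4, 9.6, 21.9, -8.5, 6.2]
    - [4, 9.6, 21.9, -5, 6.2]
    - [4, 9.6, 21.9, -2.5, 6.2]
    - [4, 9.6, 21.9, -1.3, 6.2]
    - [4, 9.6, 21.9, -1.2, 6.2]
    - [6.6, 9.6, 21.9, -1.2, 6.2]
    - [6.6, 9.6, 21.9, -1.2, 6.2]
    - [6.6, 9.6, 21.9, -5, 6.2]
    - [6.6, 9.6, 21.9, -10, 6.2]
    - [8.5, 9.6, 21.9, -13, 6.2]

```text
time: 10.4
tool_pos: [0.6192, -0.1954, 0.1413]
tcp_rot: [3.136, -0.168, 0.006]
wrist_force: [0.8, -0.5, 0.9]
width: 0.922
grip_force: 0.0
```

Run:
```python
from h import *
for n in('top','side'):
    im,d,K,T,_=cam(n); print(tins(im,d,K,T),tins(im,d,K,T,.052,.004))
go((.5838,.039,.12,0),(.5838,.039,.006,0))
```

```text
[([0.6603, 0.002], 25.4, 185), ([0.6003, -0.2831], 20.4, 60), ([0.5838, 0.0391], 25.4, 188)] [([0.6013, -0.2829], 20.6, 94)]
[([0.6099, -0.2904], 24.8, 66), ([0.6184, -0.2009], 25.5, 100), ([0.6609, 0.0026], 25.1, 190), ([0.5839, 0.0389], 25.3, 211)] [([0.6067, -0.2829], 24.3, 86), ([0.6152, -0.1929], 25.3, 137)]
t 10.5 tcp [ 0.6222 -0.1962  0.1449] yaw -6.11 tilt -0.9999 F [ 0.6  0.4 -0.1] w 0.999 g 0.0
(0.5838, 0.039, 0.12, 0) -> [-6.35, -22.99, 2.35] -6.1
(0.5838, 0.039, 0.006, 0) -> [-6.48, -23.02, 13.75] -6.1
```

>>> step_arm:
  motion:
    - [8.5, -6.4, -23, 2, -6.2]
    - [8.5, -6.4, -23, 2, -6.2]
    - [8.5, -6.4, -23, 2, -6.2]
    - [8.5, -6.4, -23, 2, -6.2]
    - [8.5, -6.4, -23, 2, -6.2]
    - [8.5, -6.4, -23, 2, -6.2]
    - [8.5, -6.4, -23, 2, -6.2]
    - [8.5, -6.4, -23, 5, -6.2]
    - [8.5, -6.4, -23, 9, -6.2]
    - [8.5, -6.4, -23, 12, -6.2]
    - [8.5, -6.4, -23, 13, -6.2]
    - [8.5, -6.4, -23, 13, -6.2]
    - [4, -6.4, -23, 13, -6.2]
    - [4, -6.4, -23, 13, -6.2]
    - [4, -6.4, -23, 13, -6.2]
    - [4, -6.4, -23, 13, -6.2]
    - [4, -6.4, -23, 13, -6.2]
    - [4, -6.4, -23, 13, -6.2]

```text
time: 12.3
tool_pos: [0.5814, 0.0395, 0.0097]
tcp_rot: [3.141, 0.0, 0.007]
wrist_force: [-0.7, -0.8, 6.3]
width: 0.576
grip_force: 41.8
```

Run:
```python
from h import *
go((.5566,-.1903,.13,BY))
```

```text
t 12.3 tcp [0.5814 0.0395 0.0097] yaw 0.01 tilt -1.0 F [-0.7 -0.8  6.3] w 0.576 g 41.81895732879639
(0.5566, -0.1903, 0.13, -6.2) -> [-2.43, 22.98, -12.04] 6.2
```

>>> step_arm:
  motion:
    - [4, 0, 0, -5, 0]
    - [4, 0, 0, -10, 0]
    - [4, -2.6, 23, -12.5, 6.2]
    - [4, -2.6, 23, -12.5, 6.2]
    - [4, -2.6, 23, -12.5, 6.2]
    - [4, -2.6, 23, -12.5, 6.2]
    - [4, -2.6, 23, -12.5, 6.2]
    - [4, -2.6, 23, -12.5, 6.2]
    - [4, -2.6, 23, -12.5, 6.2]
    - [4, -2.6, 23, -12, 6.2]
    - [4, -2.6, 23, -8.5, 6.2]
    - [4, -2.6, 23, -5, 6.2]
    - [4, -2.6, 23, -2.5, 6.2]
    - [4, -2.6, 23, -1.3, 6.2]
    - [4, -2.6, 23, -1.2, 6.2]
    - [6.6, -2.6, 23, -1.2, 6.2]
    - [6.6, -2.6, 23, -1.2, 6.2]
    - [6.6, -2.6, 23, -5, 6.2]
    - [6.6, -2.6, 23, -10, 6.2]
    - [8.5, -2.6, 23, -13, 6.2]

```text
time: 14.3
tool_pos: [0.5552, -0.1899, 0.1411]
tcp_rot: [3.136, -0.167, 0.007]
wrist_force: [0.6, -0.2, 0.9]
width: 0.917
grip_force: 0.0
```

Run:
```python
from h import *
for n in('top','side'):
    im,d,K,T,_=cam(n); print(tins(im,d,K,T),tins(im,d,K,T,.052,.004))
    P=cloud(d,K,T); hsv=cv2.cvtColor(im,cv2.COLOR_RGB2HSV)
    b=(abs(P[...,2]-.103)<.003)&(hsv[...,1]<40)&(P[...,0]>.68)&(P[...,0]<.85)&(abs(P[...,1])<.15); print('pot',cv2.minEnclosingCircle((rays(b,K,T,.103)[:,:2]*1000).astype(np.float32)))
go((.657,.0038,.15,-21),(.657,.0038,.012,-21))
```

```text
[([0.6604, 0.0021], 25.4, 184)] []
pot ((791.7509765625, -40.437015533447266), 63.92805099487305)
[([0.6183, -0.2018], 25.5, 107), ([0.5578, -0.1962], 25.2, 108), ([0.6608, 0.0027], 25.1, 189)] [([0.6155, -0.1935], 24.5, 138), ([0.5559, -0.1877], 25.0, 141)]
pot ((791.4989624023438, -39.55140686035156), 65.07710266113281)
t 14.4 tcp [ 0.558  -0.1909  0.1443] yaw -6.09 tilt -0.9999 F [ 1.1 -0.7  0.3] w 0.999 g 0.0
(0.657, 0.0038, 0.15, -21) -> [7.78, -20.41, -0.54] 14.9
(0.657, 0.0038, 0.012, -21) -> [7.62, -20.45, 13.26] 14.9
```

>>> step_arm:
  motion:
    - [8.5, 8.2, -20.4, 0, 0]
    - [8.5, 8.2, -20.4, 0, 0]
    - [8.5, 8.2, -20.4, 0, 0]
    - [8.5, 8.2, -20.4, 0, 0]
    - [8.5, 8.2, -20.4, 0, 0]
    - [8.5, 8.2, -20.4, 0, 0]
    - [8.5, 8.2, -20.4, 1, 0]
    - [8.5, 8.2, -20.4, 5, 0]
    - [8.5, 8.2, -20.4, 9, 0]
    - [8.5, 8.2, -20.4, 12, 0]
    - [8.5, 8.2, -20.4, 13, 0]
    - [8.5, 8.2, -20.4, 13, 0]
    - [4, 8.2, -20.4, 13, 0]
    - [4, 8.2, -20.4, 13, 0]
    - [4, 8.2, -20.4, 13, 0]
    - [4, 8.2, -20.4, 13, 0]
    - [4, 8.2, -20.4, 13, 0]
    - [4, 8.2, -20.4, 13, 0]

```text
time: 16.2
tool_pos: [0.659, 0.0033, 0.01]
tcp_rot: [3.137, -0.169, 0.007]
wrist_force: [-0.3, -1.2, 6.9]
width: 0.573
grip_force: 42.0
```

Run:
```python
from h import *
go((.5464,-.2838,.13,BY))
```

```text
t 16.2 tcp [0.659  0.0033 0.01  ] yaw -6.18 tilt -1.0 F [-0.3 -1.2  6.9] w 0.573 g 41.98370575904846
(0.5464, -0.2838, 0.13, -6.2) -> [-8.04, 29.76, -12.03] 0.0
```

>>> step_arm:
  motion:
    - [4, 0, 0, -5, 0]
    - [4, 0, 0, -10, 0]
    - [4, -8.2, 29.8, -12.5, 0]
    - [4, -8.2, 29.8, -12.5, 0]
    - [4, -8.2, 29.8, -12.5, 0]
    - [4, -8.2, 29.8, -12.5, 0]
    - [4, -8.2, 29.8, -12.5, 0]
    - [4, -8.2, 29.8, -12.5, 0]
    - [4, -8.2, 29.8, -12.5, 0]
    - [4, -8.2, 29.8, -12.5, 0]
    - [4, -8.2, 29.8, -12, 0]
    - [4, -8.2, 29.8, -8.5, 0]
    - [4, -8.2, 29.8, -5, 0]
    - [4, -8.2, 29.8, -2.5, 0]
    - [4, -8.2, 29.8, -1.3, 0]
    - [4, -8.2, 29.8, -1.2, 0]
    - [6.6, -8.2, 29.8, -1.2, 0]
    - [6.6, -8.2, 29.8, -1.2, 0]
    - [6.6, -8.2, 29.8, -5, 0]
    - [6.6, -8.2, 29.8, -10, 0]

```text
time: 18.2
tool_pos: [0.541, -0.2822, 0.1054]
tcp_rot: [-3.134, 0.169, 0.009]
wrist_force: [0.7, 0.1, -1.1]
width: 0.773
grip_force: 0.0
```

>>> step_arm:
  motion:
    - [6.6, 0, 0, -5, 0]
    - [3, -13.5, -4.7, -5, 0]
    - [0, -13.5, -4.7, -5, 0]
    - [0, -13.5, -4.7, -5, 0]
    - [0, -13.5, -4.7, -5, 0]
    - [0, -13.5, -4.7, -5, 0]
    - [0, -13.5, -4.7, -5, 0]
    - [0, -13.5, -4.7, -5, 0]
    - [0, -13.5, -4.7, -1, 0]
    - [0, -13.5, -4.7, 3, 0]
    - [0, -13.5, -4.7, 6, 0]
    - [0, -13.5, -4.7, 8, 0]
    - [0, -13.5, -4.7, 8, 0]

```text
time: 19.5
tool_pos: [0.4122, -0.2214, 0.024]
tcp_rot: [-3.134, 0.169, 0.01]
wrist_force: [-0.6, 0.4, 0.3]
width: 0.001
grip_force: 0.0
```

Run:
```python
from h import *
im,d,K,T,_=cam('side'); print(tins(im,d,K,T)); cv2.imwrite('pics/side1.png',cv2.resize(im[80:280,220:480,::-1],None,fx=3,fy=3))
a=np.radians(BY);s=bot.read_state();print('box xy',(np.array([[np.cos(a),np.sin(a)],[-np.sin(a),np.cos(a)]])@(s['tool_pos'][:2]-BOX)).round(4)); go()
```

```text
[([0.6108, -0.2906], 24.8, 73), ([0.5487, -0.2875], 25.7, 94), ([0.6186, -0.1999], 25.4, 112), ([0.559, -0.1939], 25.1, 102)]
box xy [-0.1708 -0.0002]
t 19.6 tcp [ 0.4135 -0.2222  0.0259] yaw -6.19 tilt -1.0 F [0.4 0.5 0.3] w 0.006 g 0.0
```

View pics/side1.png

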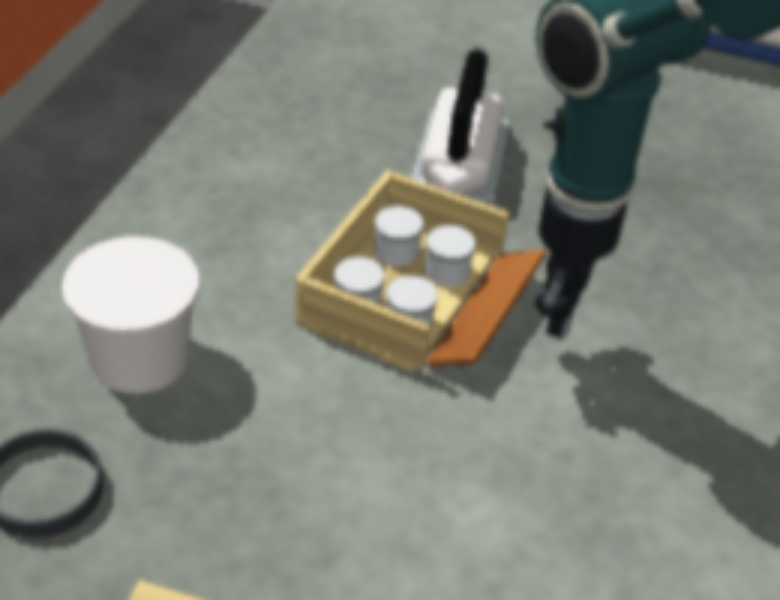

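Four tins stand upright in the box, the orange front still leans out (crop 490,300), and the closed gripper is on its robot side at (560,310). I'll push the front shut.

>>> step_arm:
  motion:
    - [0, 2, 0, 0, 0]
    - [0, 4, 0, 0, 0]
    - [0, 5, 0, 0, 0]
    - [0, 6, 0, -0.5, 0]
    - [0, 7, 0, -1, 0]
    - [0, 7.8, 0, -1.5, 0]
    - [0, 8.4, 0, -2, 0]
    - [0, 8.6, 0, -2, 0]
    - [0, 8.6, 0, -2, 0]

```text
time: 20.45
tool_pos: [0.5011, -0.2327, 0.0489]
tcp_rot: [3.136, -0.169, 0.004]
wrist_force: [-1.0, -0.1, 1.9]
width: -0.001
grip_force: 0.8
```

>>> step_arm:
  motion:
    - [0, 0.3, 0, 0, 0]
    - [0, 0.6, 0, 0, 0]
    - [0, 0.8, 0, 0, 0]
    - [0, 0.8, 0, 0, 0]

```text
time: 20.85
tool_pos: [0.5016, -0.2319, 0.0468]
tcp_rot: [-3.135, 0.167, 0.021]
wrist_force: [-19.4, 0.1, 14.7]
width: 0.001
grip_force: 10.2
```

```bash
cat > fr.py <<'E'
from h import *
for n in('side','top'):
    im,d,K,T,_=cam(n); P=cloud(d,K,T); hsv=cv2.cvtColor(im,cv2.COLOR_RGB2HSV); H,S=hsv[...,0],hsv[...,1]
    m=(S>140)&(H<15)&(P[...,1]<-.05)&(P[...,1]>-.38)&(P[...,0]<.62)&(P[...,0]>.4); a=np.radians(BY)
    q=P[m]; b=(q[:,:2]-BOX)@np.array([[np.cos(a),-np.sin(a)],[np.sin(a),np.cos(a)]])
    t=q[:,2]>.055
    print(n,len(q),'box x of z>.055',np.percentile(b[t,0],[10,50,90]).round(4) if t.any() else None,'all x',np.percentile(b[:,0],[5,50,95]).round(4),'z',np.percentile(q[:,2],[5,95]).round(4))
go()
E
python3 fr.py
```

```text
side 138 box x of z>.055 [-0.0722 -0.0697 -0.0664] all x [-0.073  -0.0717 -0.0666] z [0.0238 0.0638]
top 41 box x of z>.055 [-0.1221 -0.0711 -0.0669] all x [-0.1221 -0.0715 -0.0665] z [0.0606 1.2927]
t 20.9 tcp [ 0.5016 -0.2319  0.0468] yaw -6.09 tilt -0.9999 F [-19.5  -0.7  13.1] w -0.005 g 10.036426037549973
```

Run:
```python
from h import *
go((.5361,.1675,.15,88.2),(.5361,.1675,.008,88.2)); print(bot.read_state()['q'].round(2))
```

```text
t 20.9 tcp [ 0.5016 -0.2319  0.0468] yaw -6.09 tilt -0.9999 F [-19.5  -0.7  13.1] w -0.005 g 10.036426037549973
(0.5361, 0.1675, 0.15, 88.2) -> [-0.94, -40.09, -10.26] -94.3
(0.5361, 0.1675, 0.008, 88.2) -> [-0.75, -40.07, 3.94] -94.3
[-0.48  0.23  2.02 -0.    0.91  1.2 ]
```

>>> step_arm:
  motion:
    - [0, -3, 0, 0, 0]
    - [0, -5, 0, -3, 0]
    - [2, -5, 0, -8, 0]
    - [8.5, -1.5, -40, -10, -94.3]
    - [8.5, -1.5, -40, -10, -94.3]
    - [8.5, -1.5, -40, -10, -94.3]
    - [8.5, -1.5, -40, -10, -94.3]
    - [8.5, -1.5, -40, -10, -94.3]
    - [8.5, -1.5, -40, -10, -94.3]
    - [8.5, -1.5, -40, -10, -94.3]
    - [8.5, -1.5, -40, -10, -94.3]
    - [8.5, -1.5, -40, -10, -94.3]
    - [8.5, -1.5, -40, -10, -94.3]
    - [8.5, -1.5, -40, -10, -94.3]
    - [8.5, -1.5, -40, -10, -94.3]
    - [8.5, -1.5, -40, -10, -94.3]
    - [8.5, -1.5, -40, -10, -94.3]

```text
time: 22.65
tool_pos: [0.536, 0.1667, 0.1475]
tcp_rot: [2.26, 2.181, 0.001]
wrist_force: [0.5, -1.1, 0.2]
width: 0.993
grip_force: 0.0
```

```bash
python3 fr.py
python3 - <<'E'
from h import *
im,d,K,T,_=cam('side'); print(tins(im,d,K,T))
go((.5361,.1675,.008,88.2))
E
```

```text
side 269 box x of z>.055 [-0.0725 -0.0697 -0.0663] all x [-0.0729 -0.0716 -0.0663] z [0.0233 0.0634]
top 154 box x of z>.055 [-0.1121 -0.0695 -0.0664] all x [-0.1221 -0.0701 -0.0661] z [0.0347 1.2927]
t 22.8 tcp [0.5359 0.1665 0.1474] yaw 88.01 tilt -1.0 F [-0.3  0.2 -0.8] w 0.995 g 0.0
[([0.6085, -0.2903], 25.5, 77), ([0.5476, -0.2868], 25.7, 96), ([0.611, -0.2049], 24.4, 71), ([0.5582, -0.1959], 26.0, 121)]
t 22.8 tcp [0.5358 0.1665 0.1474] yaw 88.03 tilt -1.0 F [ 0.2 -0.2  0. ] w 0.995 g 0.0
(0.5361, 0.1675, 0.008, 88.2) -> [0.1, 0.03, 13.94] -0.2
```

>>> step_arm:
  motion:
    - [8.5, 0, 0, 5, -0.2]
    - [8.5, 0, 0, 9, -0.2]
    - [8.5, 0, 0, 12, -0.2]
    - [8.5, 0, 0, 13.9, -0.2]
    - [8.5, 0, 0, 13.9, -0.2]
    - [8.5, 0.7, 0, 13.9, -0.2]
    - [8.5, 1.4, 0, 13.9, -0.2]
    - [8.5, 2, 0, 13.9, -0.2]
    - [8.5, 2.6, 0, 13.9, -0.2]
    - [8.5, 3.2, 0, 13.9, -0.2]
    - [8.5, 3.8, 0, 13.9, -0.2]
    - [8.5, 4.3, 0, 13.9, -0.2]
    - [8.5, 4.8, 0, 13.9, -0.2]
    - [8.5, 5.2, 0, 13.9, -0.2]
    - [8.5, 5.6, 0, 13.9, -0.2]
    - [8.5, 5.8, 0, 13.9, -0.2]
    - [8.5, 6, 0, 13.9, -0.2]
    - [8.5, 6, 0, 13.9, -0.2]

```text
time: 24.6
tool_pos: [0.5374, 0.2221, 0.0083]
tcp_rot: [2.251, 2.186, -0.01]
wrist_force: [-0.6, -20.7, 7.7]
width: 0.994
grip_force: 9.9
```

```bash
cat > lid.py <<'E'
from h import *
import sys
im,d,K,T,_=cam('side'); P=cloud(d,K,T); hsv=cv2.cvtColor(im,cv2.COLOR_RGB2HSV); H,S=hsv[...,0],hsv[...,1]
m=(H>15)&(H<32)&(S>60)&(P[...,1]>.08)&(P[...,1]<.5)&(P[...,0]>.3)&(P[...,0]<.75)
F=np.array([.5232,.383]); k=np.array([.9995,-.031]); n=np.array([.031,.9995])
for b in blobs(m,200):
    q=P[cv2.erode(b.astype(np.uint8),np.ones((3,3)))>0]; s=-(q[:,:2]-F)@n; kk=(q[:,:2]-F)@k
    pl=np.linalg.svd(q-q.mean(0),full_matrices=False)[2][2]; pl*=np.sign(pl[2]) or 1
    print('lid px',b.sum(),'k',np.percentile(kk,[1,99]).round(4),'s',np.percentile(s,[1,99]).round(4),'z',np.percentile(q[:,2],[1,99]).round(4),'normal(k,into,z)',np.r_[pl[:2]@k,pl[:2]@n,pl[2]].round(3))
if len(sys.argv)>1: cv2.imwrite(f'pics/{sys.argv[1]}.png',cv2.resize(im[150:400,140:460,::-1],None,fx=2.4,fy=2.4))
s=bot.read_state(); print('tcp k,s',((s['tool_pos'][:2]-F)@k).round(4),(-(s['tool_pos'][:2]-F)@n).round(4)); go()
E
python3 lid.py lid1
```

```text
lid px 5732 k [-0.0763  0.1248] s [0.005  0.1447] z [0.0347 0.0417] normal(k,into,z) [ 0.    -0.001  1.   ]
tcp k,s 0.0192 0.1604
t 24.6 tcp [0.5374 0.2221 0.0084] yaw 88.32 tilt -1.0 F [ -1.1 -20.3   8.3] w 0.998 g 9.740729257464409
```

View pics/lid1.png

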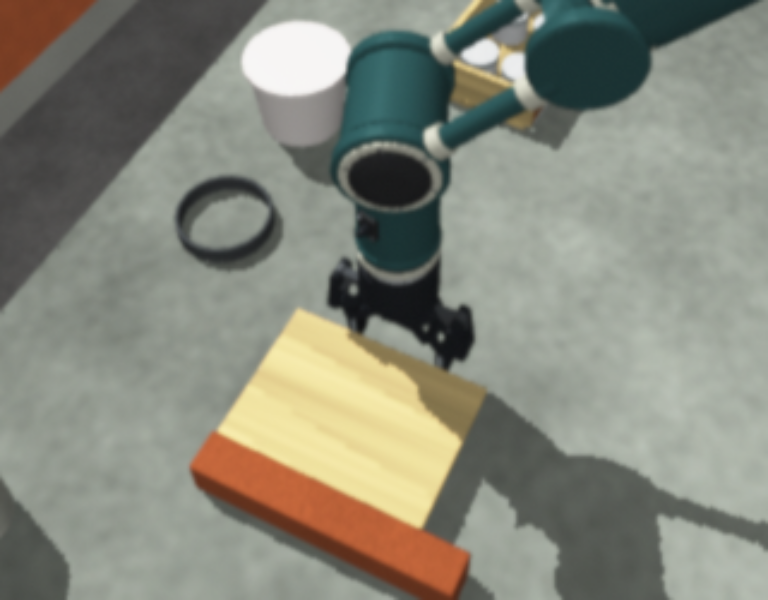

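The lid lies flush against the kerb (crop 330,420) with both fingers on its outer edge at (355,325) and (450,360), pressing at 20 N. Now I'll lever it up along an arc.

>>> step_arm:
  motion:
    - [8.5, 0.1, 0, -0.4, 0]
    - [8.5, 0.1, 0, -0.8, 0]
    - [8.5, 0.15, 0, -1.2, 0]
    - [8.5, 0.2, 0, -1.6, 0]
    - [8.5, 0.25, 0, -2, 0]
    - [8.5, 0.3, 0, -2.4, 0]
    - [8.5, 0.4, 0, -2.8, 0]
    - [8.5, 0.5, 0, -3.2, 0]
    - [8.5, 0.6, 0, -3.6, 0]
    - [8.5, 0.65, 0, -3.9, 0]

```text
time: 25.65
tool_pos: [0.5373, 0.2255, 0.0464]
tcp_rot: [2.248, 2.185, -0.016]
wrist_force: [2.4, -26.9, 4.0]
width: 0.998
grip_force: 13.4
```

```bash
python3 lid.py
```

```text
lid px 6344 k [-0.076   0.1249] s [0.0047 0.1402] z [0.0384 0.0755] normal(k,into,z) [0.001 0.251 0.968]
tcp k,s 0.019 0.1569
t 25.7 tcp [0.5373 0.2256 0.0469] yaw 88.37 tilt -0.9999 F [  0.1 -28.4   4.4] w 0.995 g 13.786328248679638
```

>>> step_arm:
  motion:
    - [8.5, 0.15, 0, -0.65, 0]
    - [8.5, 0.35, 0, -1.25, 0]
    - [8.5, 0.6, 0, -1.85, 0]
    - [8.5, 0.85, 0, -2.45, 0]
    - [8.5, 1.15, 0, -3.05, 0]
    - [8.5, 1.5, 0, -3.6, 0]
    - [8.5, 1.8, 0, -4.2, 0]
    - [8.5, 2.2, 0, -4.7, 0]
    - [8.5, 2.6, 0, -5.25, 0]
    - [8.5, 3, 0, -5.75, 0]

```text
time: 26.7
tool_pos: [0.5385, 0.264, 0.1049]
tcp_rot: [-2.253, -2.188, -0.001]
wrist_force: [-0.6, 0.0, -0.0]
width: 0.992
grip_force: 0.0
```

```bash
python3 lid.py
```

```text
lid px 3787 k [-0.0755  0.1247] s [0.0429 0.1696] z [0.0117 0.0796] normal(k,into,z) [ 0.    -0.471  0.882]
tcp k,s 0.0196 0.1176
t 26.8 tcp [0.5391 0.2649 0.106 ] yaw 88.35 tilt -1.0 F [0.5 0.8 0.2] w 0.994 g 0.0
```

>>> step_arm:
  motion:
    - [8.5, 0, 0, -1, 0]
    - [8.5, 0, 0, -2, 0]
    - [8.5, 0, 0, -3, 0]
    - [8.5, 0, 0, -3, 0]

```text
time: 27.15
tool_pos: [0.5401, 0.2638, 0.1373]
tcp_rot: [2.253, 2.188, 0.006]
wrist_force: [0.1, -0.2, 2.0]
width: 0.994
grip_force: 0.0
```

```bash
python3 lid.py lid2
```

```text
lid px 5864 k [-0.0754  0.1256] s [0.0146 0.1574] z [0.0334 0.0449] normal(k,into,z) [-0.001  0.053  0.999]
tcp k,s 0.0201 0.119
t 27.2 tcp [0.5396 0.2635 0.1363] yaw 88.31 tilt -1.0 F [0.5 0.5 1.6] w 0.994 g 0.0
```

View pics/lid2.png

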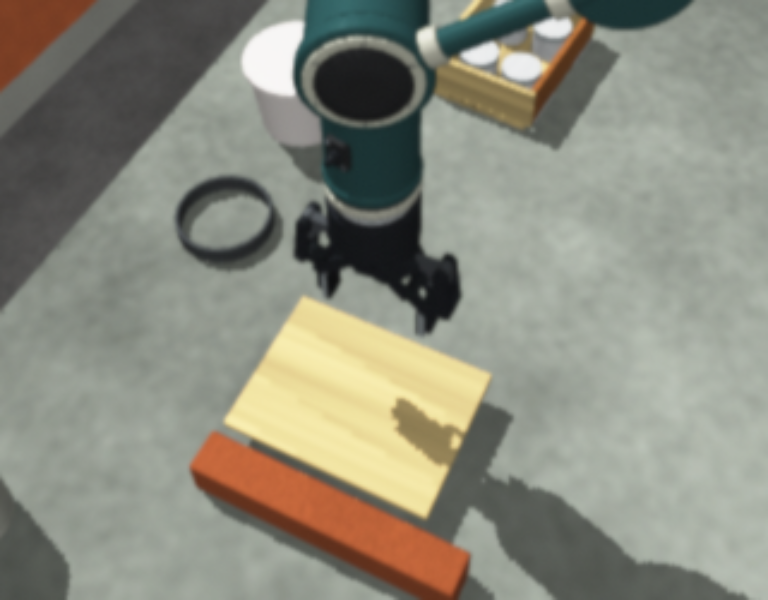

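>>> step_arm:
  motion:
    - [8.5, -4.5, 0.4, 0, 0]
    - [8.5, -8.5, 0.4, 0, 0]
    - [8.5, -8.5, 0.4, 0, 0]
    - [8.5, -8.5, 0.4, 4.5, 0]
    - [8.5, -8.5, 0.4, 9, 0]
    - [8.5, -8.5, 0.4, 12, 0]
    - [8.5, -8.5, 0.4, 13.7, 0]
    - [8.5, -8.5, 0.4, 13.7, 0]
    - [8.5, -7.5, 0.4, 13.7, 0]
    - [8.5, -6.7, 0.4, 13.7, 0]
    - [8.5, -6, 0.4, 13.7, 0]
    - [8.5, -5.4, 0.4, 13.7, 0]
    - [8.5, -4.8, 0.4, 13.7, 0]
    - [8.5, -4.4, 0.4, 13.7, 0]
    - [8.5, -4, 0.4, 13.7, 0]
    - [8.5, -3.7, 0.4, 13.7, 0]
    - [8.5, -3.5, 0.4, 13.7, 0]
    - [8.5, -3.5, 0.4, 13.7, 0]

```text
time: 29.0
tool_pos: [0.5413, 0.2219, -0.0019]
tcp_rot: [2.25, 2.186, -0.013]
wrist_force: [-1.7, -25.0, 11.2]
width: 0.997
grip_force: 12.9
```

```bash
python3 lid.py
```

```text
lid px 5738 k [-0.0767  0.1246] s [0.0052 0.1443] z [0.0344 0.0419] normal(k,into,z) [ 0.    -0.002  1.   ]
tcp k,s 0.0231 0.1605
t 29.1 tcp [ 0.5413  0.2219 -0.0019] yaw 88.33 tilt -1.0 F [ -2.  -25.2  11.7] w 0.997 g 12.730923593044281
```

>>> step_arm:
  motion:
    - [8.5, 0, 0, -0.4, 0]
    - [8.5, 0.05, 0, -0.8, 0]
    - [8.5, 0.1, 0, -1.2, 0]
    - [8.5, 0.15, 0, -1.6, 0]
    - [8.5, 0.2, 0, -2, 0]
    - [8.5, 0.25, 0, -2.4, 0]
    - [8.5, 0.3, 0, -2.8, 0]
    - [8.5, 0.4, 0, -3.2, 0]
    - [8.5, 0.5, 0, -3.6, 0]
    - [8.5, 0.6, 0, -4, 0]
    - [8.5, 0.75, 0, -4.4, 0]
    - [8.5, 0.85, 0, -4.8, 0]

```text
time: 30.25
tool_pos: [0.5413, 0.2274, 0.0451]
tcp_rot: [2.247, 2.184, -0.019]
wrist_force: [0.6, -32.1, 6.9]
width: 0.996
grip_force: 15.9
```

```bash
python3 lid.py lid3
```

```text
lid px 6460 k [-0.0766  0.1243] s [0.0048 0.1383] z [0.0387 0.0838] normal(k,into,z) [0.    0.31  0.951]
tcp k,s 0.023 0.1547
t 30.3 tcp [0.5414 0.2277 0.0458] yaw 88.38 tilt -0.9999 F [  0.1 -33.1   7.7] w 0.994 g 16.234740279614925
```

View pics/lid3.png

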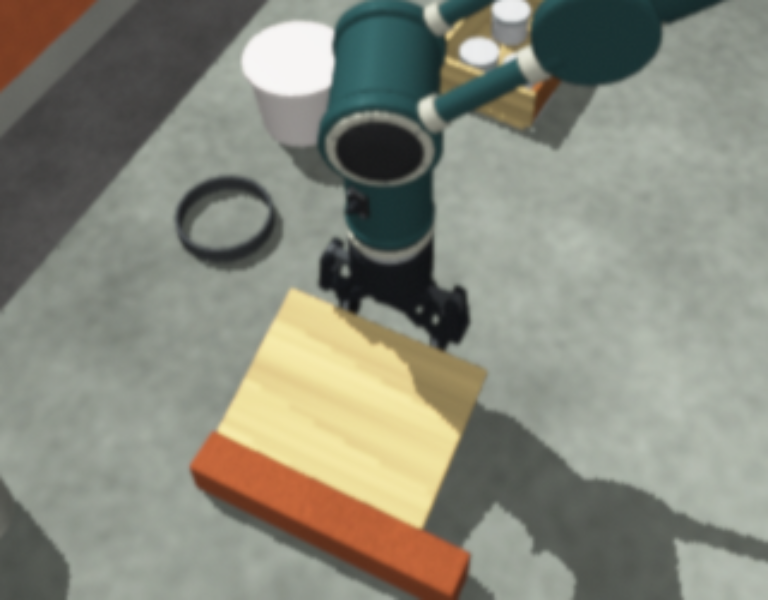

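The lid is tilted about 18°, its kerb edge still held on the kerb face (crop 320,480) and the fingers on the raised edge at (350,305) and (440,340). I'll continue in small steps.

>>> step_arm:
  motion:
    - [8.5, 0.05, 0, -0.4, 0]
    - [8.5, 0.2, 0, -0.8, 0]
    - [8.5, 0.35, 0, -1.15, 0]
    - [8.5, 0.5, 0, -1.5, 0]
    - [8.5, 0.7, 0, -1.85, 0]
    - [8.5, 0.9, 0, -2.2, 0]

```text
time: 30.9
tool_pos: [0.5417, 0.2359, 0.0681]
tcp_rot: [2.246, 2.184, -0.021]
wrist_force: [-1.7, -35.1, 14.7]
width: 0.995
grip_force: 17.5
```

```bash
python3 lid.py
```

```text
lid px 6630 k [-0.0767  0.1242] s [0.0046 0.1293] z [0.0399 0.106 ] normal(k,into,z) [-0.     0.463  0.886]
tcp k,s 0.0232 0.1461
t 30.9 tcp [0.5418 0.2363 0.0689] yaw 88.39 tilt -0.9999 F [ -2.8 -34.2  14.4] w 0.997 g 17.295322716236115
```

>>> step_arm:
  motion:
    - [8.5, 0.15, 0, -0.35, 0]
    - [8.5, 0.35, 0, -0.7, 0]
    - [8.5, 0.6, 0, -1.05, 0]
    - [8.5, 0.8, 0, -1.4, 0]
    - [8.5, 1.05, 0, -1.7, 0]
    - [8.5, 1.3, 0, -2, 0]

```text
time: 31.55
tool_pos: [0.5423, 0.2591, 0.0877]
tcp_rot: [-2.253, -2.188, -0.0]
wrist_force: [0.0, 0.4, 0.5]
width: 0.994
grip_force: 0.0
```

```bash
python3 lid.py
```

```text
lid px 3757 k [-0.076   0.1247] s [0.0431 0.1692] z [0.0115 0.0801] normal(k,into,z) [ 0.    -0.477  0.879]
tcp k,s 0.0232 0.1226
t 31.6 tcp [0.5426 0.2597 0.0883] yaw 88.34 tilt -1.0 F [-0.1  0.1  0.1] w 0.996 g 0.0
```

>>> step_arm:
  motion:
    - [8.5, 0, 0, -4, 0]
    - [8.5, -4, 0, -4, 0]
    - [8.5, -8.1, 0, -4, 0]
    - [8.5, -8.1, 0, -4, 0]
    - [8.5, -8.1, 0, 1, 0]
    - [8.5, -8.1, 0, 5, 0]
    - [8.5, -8.1, 0, 8, 0]
    - [8.5, -8.1, 0, 9.6, 0]
    - [8.5, -8.1, 0, 9.6, 0]

```text
time: 32.5
tool_pos: [0.5389, 0.178, -0.0102]
tcp_rot: [-2.252, -2.188, 0.004]
wrist_force: [-0.5, -1.3, -0.3]
width: 0.993
grip_force: 0.0
```

```bash
python3 lid.py
```

```text
lid px 5757 k [-0.076   0.1251] s [0.0161 0.1597] z [0.0346 0.0417] normal(k,into,z) [ 0.001 -0.001  1.   ]
tcp k,s 0.0231 0.2043
t 32.5 tcp [ 0.5399  0.1781 -0.0087] yaw 88.35 tilt -1.0 F [0.8 0.2 0.3] w 0.995 g 0.0
```

>>> step_arm:
  motion:
    - [8.5, 1, 0, 0, 0]
    - [8.5, 2, 0, 0, 0]
    - [8.5, 2.8, 0, 0, 0]
    - [8.5, 3.4, 0, 0, 0]
    - [8.5, 3.9, 0, 0, 0]
    - [8.5, 4.3, 0, 0, 0]
    - [8.5, 4.6, 0, 0, 0]
    - [8.5, 4.7, 0, 0, 0]
    - [8.5, 4.8, 0, 0, 0]
    - [8.5, 4.8, 0, 0, 0]

```text
time: 33.55
tool_pos: [0.5412, 0.2218, -0.0081]
tcp_rot: [2.253, 2.186, -0.007]
wrist_force: [-0.9, -15.9, 7.6]
width: 0.993
grip_force: 7.9
```

>>> step_arm:
  motion:
    - [8.5, 0, 0, -0.4, 0]
    - [8.5, 0, 0, -0.8, 0]
    - [8.5, 0, 0, -1.3, 0]
    - [8.5, 0.05, 0, -1.7, 0]
    - [8.5, 0.05, 0, -2.2, 0]
    - [8.5, 0.1, 0, -2.6, 0]
    - [8.5, 0.15, 0, -3, 0]
    - [8.5, 0.2, 0, -3.45, 0]
    - [8.5, 0.3, 0, -3.9, 0]
    - [8.5, 0.4, 0, -4.3, 0]
    - [8.5, 0.5, 0, -4.7, 0]
    - [8.5, 0.6, 0, -5.1, 0]

```text
time: 34.75
tool_pos: [0.5413, 0.228, 0.0423]
tcp_rot: [2.252, 2.187, -0.008]
wrist_force: [1.5, -12.4, 2.3]
width: 0.998
grip_force: 6.1
```

```bash
python3 lid.py
```

```text
lid px 6485 k [-0.0769  0.1244] s [0.0048 0.1368] z [0.0391 0.0873] normal(k,into,z) [0.001 0.332 0.943]
tcp k,s 0.0231 0.1541
t 34.8 tcp [0.5415 0.2282 0.043 ] yaw 88.31 tilt -1.0 F [ -1.8 -12.4   3. ] w 0.995 g 6.544705694541335
```

>>> step_arm:
  motion:
    - [8.5, 0.25, 0, -0.8, 0]
    - [8.5, 0.7, 0, -1.8, 0]
    - [8.5, 1.7, 0, -2.8, 0]
    - [8.5, 3.8, 0, -3.6, 0]
    - [8.5, 6, 0, -4, 0]
    - [8.5, 8, 0, -4.4, 0]
    - [8.5, 9.4, 0, -4.6, 0]
    - [8.5, 10, 0, -4.6, 0]
    - [8.5, 10.2, 0, -4.6, 0]
    - [8.5, 10.2, 0, -4.6, 0]

```text
time: 35.8
tool_pos: [0.5474, 0.3359, 0.093]
tcp_rot: [2.251, 2.189, 0.011]
wrist_force: [1.0, -0.7, 1.4]
width: 0.997
grip_force: 0.0
```

```bash
python3 lid.py lid4
```

```text
lid px 3546 k [-0.0764  0.1243] s [0.0061 0.0313] z [0.0363 0.149 ] normal(k,into,z) [0.001 0.983 0.184]
tcp k,s 0.0249 0.047
t 35.9 tcp [0.5467 0.3353 0.0919] yaw 88.35 tilt -1.0 F [ 2.3 -2.9 13. ] w 0.995 g 0.0
```

View pics/lid4.png

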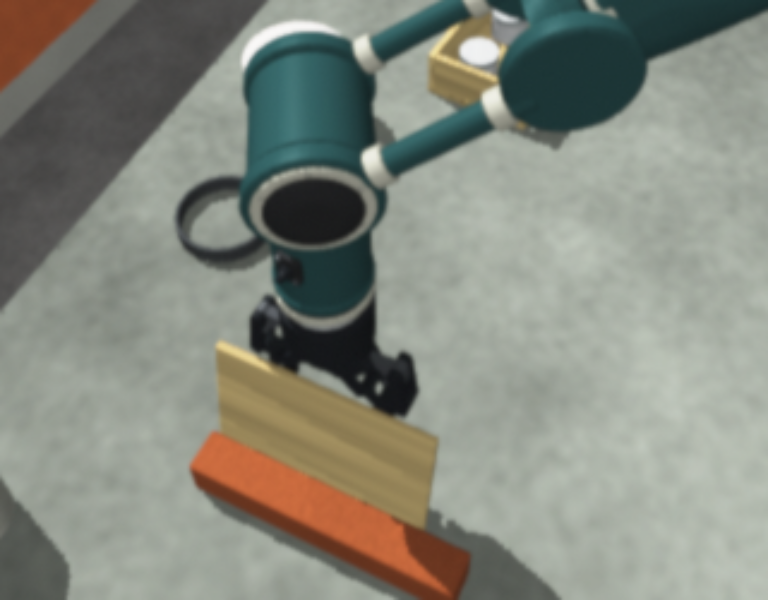

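The lid now stands about 79° up (crop 330,430), its foot at the kerb and its top resting on the fingers. I'll push it just past vertical so it leans on the kerb.

>>> step_arm:
  motion:
    - [8.5, 0.5, 0, 0, 0]
    - [8.5, 1, 0, 0, 0]
    - [8.5, 1.5, 0, 0, 0]
    - [8.5, 2, 0, 0, 0]
    - [8.5, 2.4, 0, 0, 0]
    - [8.5, 2.8, 0, 0, 0]
    - [8.5, 3.2, 0, 0, 0]
    - [8.5, 3.5, 0, 0, 0]
    - [8.5, 3.8, 0, 0, 0]
    - [8.5, 4, 0, 0, 0]
    - [8.5, 4, 0, 0, 0]

```text
time: 36.95
tool_pos: [0.5451, 0.3736, 0.0876]
tcp_rot: [-2.253, -2.188, 0.003]
wrist_force: [-0.3, -1.2, -0.1]
width: 0.995
grip_force: 0.0
```

```bash
python3 lid.py
```

```text
lid px 1510 k [-0.0788  0.1194] s [-0.0193 -0.0026] z [0.0588 0.1498] normal(k,into,z) [-0.001 -0.989  0.145]
tcp k,s 0.0222 0.0089
t 37.0 tcp [0.5451 0.3734 0.0876] yaw 88.33 tilt -1.0 F [-0.1  0.2  0.3] w 0.995 g 0.0
```

>>> step_arm:
  motion:
    - [8.5, 0.2, 0, 0, 0]
    - [8.5, 0.4, 0, 0, 0]
    - [8.5, 0.6, 0, 0, 0]
    - [8.5, 0.7, 0, 0, 0]
    - [8.5, 0.7, 0, 0, 0]
    - [8.5, 0.3, 0, 0, 0]
    - [8.5, -0.2, 0, 0, 0]
    - [8.5, -0.8, 0, 0, 0]
    - [8.5, -1.5, 0, 0, 0]
    - [8.5, -1.5, 0, 0, 0]

```text
time: 38.0
tool_pos: [0.5454, 0.357, 0.0887]
tcp_rot: [2.255, 2.187, -0.001]
wrist_force: [-0.9, -0.4, 0.1]
width: 0.993
grip_force: 0.0
```

```bash
python3 lid.py lid5
```

```text
lid px 2070 k [-0.0783  0.1209] s [-0.0078  0.0103] z [0.024  0.1503] normal(k,into,z) [-0.001 -0.993  0.122]
tcp k,s 0.0231 0.0247
t 38.0 tcp [0.5455 0.3575 0.0888] yaw 88.25 tilt -1.0 F [-0.5 -0.   0.8] w 0.998 g 0.0
```

View pics/lid5.png

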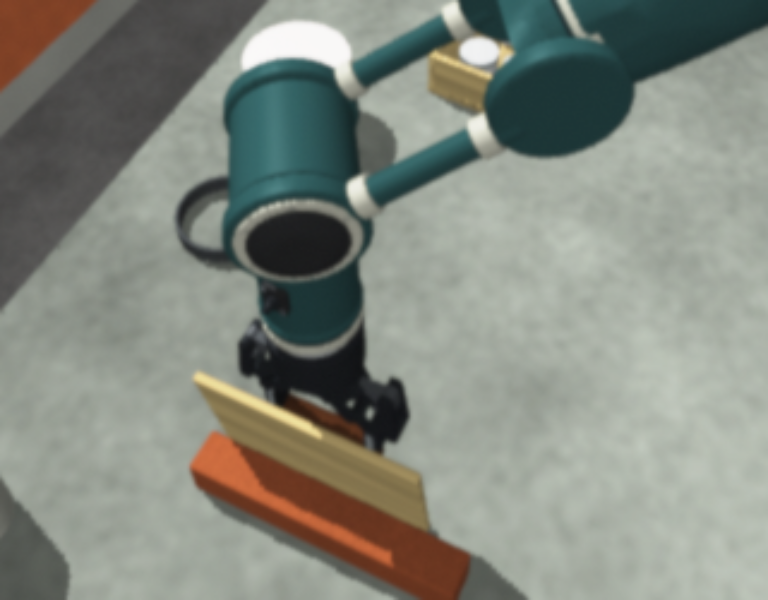

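>>> step_arm:
  motion:
    - [8.5, 0, 0, 0, 0]
    - [8.5, 0, 0, 0, 0]

```text
time: 38.25
tool_pos: [0.5456, 0.3585, 0.0889]
tcp_rot: [-2.254, -2.188, -0.0]
wrist_force: [-0.6, 0.6, -0.4]
width: 0.993
grip_force: 0.0
```

```bash
python3 lid.py
```

```text
lid px 2412 k [-0.0775  0.1218] s [-0.0007  0.0121] z [0.0191 0.1508] normal(k,into,z) [-0.001 -0.997  0.077]
tcp k,s 0.0231 0.0238
t 38.3 tcp [0.5456 0.3585 0.0889] yaw 88.32 tilt -1.0 F [ 1.2  0.3 -0.6] w 0.994 g 0.25106330984272063
```

>>> step_arm:
  motion:
    - [8.5, 0.3, 0, 0, 0]
    - [8.5, 0.6, 0, 0, 0]
    - [8.5, 0.9, 0, 0, 0]
    - [8.5, 1.2, 0, 0, 0]
    - [8.5, 1.5, 0, 0, 0]
    - [8.5, 1.8, 0, 0, 0]
    - [8.5, 2.1, 0, 0, 0]
    - [8.5, 2.4, 0, 0, 0]
    - [8.5, 2.7, 0, 0, 0]
    - [8.5, 2.7, 0, 0, 0]
    - [8.5, 2.7, 0, 0, 0]

```text
time: 39.4
tool_pos: [0.5463, 0.3854, 0.0887]
tcp_rot: [2.254, 2.189, -0.0]
wrist_force: [0.0, 0.1, 0.1]
width: 0.998
grip_force: 0.0
```

```bash
python3 lid.py
```

```text
lid px 748 k [-0.0796  0.1229] s [-0.0361  0.0044] z [0.0501 0.1431] normal(k,into,z) [-0.002 -0.921  0.389]
tcp k,s 0.023 -0.003
t 39.5 tcp [0.5463 0.3853 0.0887] yaw 88.31 tilt -1.0 F [-0.2  0.7  0.6] w 0.996 g 0.0
```

>>> step_arm:
  motion:
    - [8.5, -0.2, 0, 0, 0]
    - [8.5, -0.4, 0, 0, 0]
    - [8.5, -0.7, 0, 0, 0]
    - [8.5, -1, 0, 0, 0]
    - [8.5, -1.5, 0, 0, 0]
    - [8.5, -2, 0, 0, 0]
    - [8.5, -2, 0, 0, 0]
    - [8.5, -2, 0, 0, 0]
    - [8.5, -2, 0, 0, 0]

```text
time: 40.35
tool_pos: [0.5457, 0.3654, 0.0888]
tcp_rot: [-2.254, -2.188, -0.0]
wrist_force: [0.1, -0.2, 0.1]
width: 0.993
grip_force: 0.1
```

```bash
python3 lid.py
```

```text
lid px 1463 k [-0.0793  0.1179] s [-0.018   0.0137] z [0.0174 0.1483] normal(k,into,z) [-0.002 -0.977  0.214]
tcp k,s 0.0231 0.0168
t 40.4 tcp [0.5458 0.3654 0.0888] yaw 88.31 tilt -1.0 F [ 0.   0.1 -0.3] w 0.995 g 0.11540877196239308
```

>>> step_arm:
  motion:
    - [8.5, 0.1, 0, -0.6, 0]
    - [8.5, 0.5, 0, -0.8, 0]
    - [8.5, 0.9, 0, -0.8, 0]
    - [8.5, 1.2, 0, -0.8, 0]
    - [8.5, 1.5, 0, -0.8, 0]
    - [8.5, 1.7, 0, -0.8, 0]
    - [8.5, 1.8, 0, -0.8, 0]
    - [8.5, 1.8, 0, -0.8, 0]
    - [8.5, 1.8, 0, -0.8, 0]
    - [8.5, 1.7, 0, -1.5, 0]
    - [8.5, 1.6, 0, -2.5, 0]
    - [8.5, 1.4, 0, -4, 0]
    - [8.5, 1.2, 0, -6, 0]
    - [8.5, 0, 0, -7.5, 0]
    - [8.5, 0, 0, -7.5, 0]

```text
time: 41.9
tool_pos: [0.5478, 0.3651, 0.1683]
tcp_rot: [2.253, 2.186, 0.01]
wrist_force: [-0.3, -0.1, 0.2]
width: 0.991
grip_force: 0.0
```

```bash
python3 lid.py lid6
```

```text
lid px 3655 k [-0.0763  0.1251] s [-0.0528  0.0706] z [0.0094 0.0872] normal(k,into,z) [-0.    -0.531  0.848]
tcp k,s 0.0243 0.0171
t 42.0 tcp [0.547  0.3652 0.1664] yaw 88.25 tilt -1.0 F [ 0.1  0.2 -0.8] w 0.993 g 0.0
```

View pics/lid6.png

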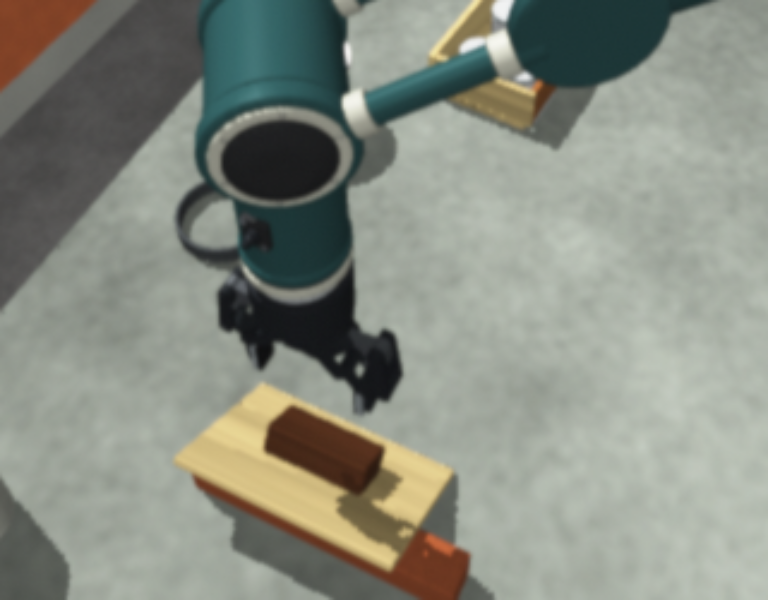

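>>> step_arm:
  motion:
    - [5, 2, 0, 0, 0]
    - [5, 4.2, 0, 0, 0]
    - [5, 4.2, 0, 0, 0]
    - [5, 4.2, 0, 3, 0]
    - [5, 4.2, 0, 5, 0]
    - [5, 4.2, 0, 5, 0]

```text
time: 42.55
tool_pos: [0.5437, 0.4056, 0.1084]
tcp_rot: [-2.252, -2.188, 0.015]
wrist_force: [-0.8, -0.0, -0.7]
width: 0.584
grip_force: 0.0
```

```bash
python3 lid.py
python3 - <<'E'
from h import *
im,d,K,T,_=cam('side'); P=cloud(d,K,T); hsv=cv2.cvtColor(im,cv2.COLOR_RGB2HSV)
m=(hsv[...,2]<110)&(hsv[...,1]>90)&(hsv[...,0]<15)&(P[...,2]>.047)&(P[...,1]>.3)&(P[...,1]<.45)&(P[...,0]>.45)&(P[...,0]<.65)
F=np.array([.5232,.383]); k=np.array([.9995,-.031]); n=np.array([.031,.9995])
for b in blobs(m,60):
    q=P[b]; s=-(q[:,:2]-F)@n; kk=(q[:,:2]-F)@k; print(b.sum(),'handle k',np.percentile(kk,[2,98]).round(3),'s',np.percentile(s,[2,98]).round(3),'z',np.percentile(q[:,2],[2,98]).round(3),'s at top',s[q[:,2]>np.percentile(q[:,2],95)].mean().round(4))
E
```

```text
lid px 3084 k [-0.0766  0.1243] s [-0.0528  0.0691] z [0.0111 0.0877] normal(k,into,z) [-0.002 -0.538  0.843]
tcp k,s 0.021 -0.024
t 42.6 tcp [0.5449 0.4063 0.1106] yaw 88.33 tilt -1.0 F [ 0.4 -0.5  0.4] w 0.584 g 0.0
91 handle k [-0.002  0.06 ] s [-0.043  0.005] z [0.063 0.202] s at top -0.0417
162 handle k [-0.043 -0.008] s [-0.036  0.04 ] z [0.058 0.197] s at top -0.0281
```

>>> step_arm:
  motion:
    - [5, 0, 0, 2.5, 0]
    - [5, 0, 0, 4, 0]
    - [5, 0, 0, 4.1, 0]
    - [5, -0.7, 0, 4.2, 0]
    - [5, -1.4, 0, 4.7, 0]
    - [5, -2.1, 0, 5.2, 0]
    - [5, -2.8, 0, 5.5, 0]
    - [5, -3.5, 0, 5.7, 0]
    - [5, -4.2, 0, 5.8, 0]
    - [5, -4.9, 0, 5.8, 0]
    - [5, -5.6, 0, 5.8, 0]
    - [5, -6.2, 0, 5.8, 0]
    - [5, -6.8, 0, 5.8, 0]
    - [5, -7.4, 0, 5.8, 0]
    - [5, -8, 0, 5.8, 0]
    - [5, -8.5, 0, 5.8, 0]
    - [5, -8.5, 0, 5.8, 0]

```text
time: 44.35
tool_pos: [0.5443, 0.3215, 0.0557]
tcp_rot: [2.255, 2.188, -0.001]
wrist_force: [0.7, -0.6, -0.5]
width: 0.586
grip_force: 0.0
```

```bash
python3 lid.py lid7
```

```text
lid px 3451 k [-0.0774  0.1239] s [0.0156 0.1499] z [0.0045 0.0119] normal(k,into,z) [-0.001 -0.003  1.   ]
tcp k,s 0.0231 0.0604
t 44.4 tcp [0.5444 0.3219 0.0557] yaw 88.28 tilt -1.0 F [-0.2 -0.3  0.1] w 0.584 g 0.0
```

View pics/lid7.png

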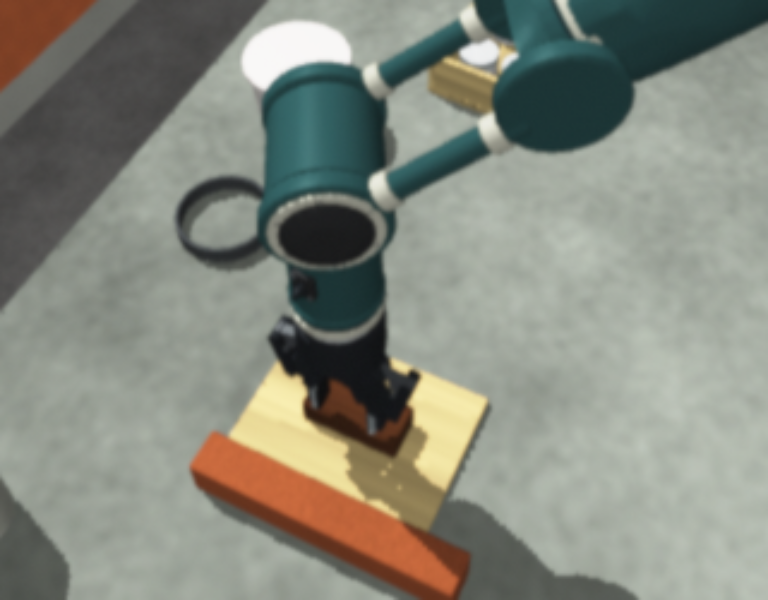

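The lid lies flat on the counter, handle up (crop 360,415), parallel to the kerb. Next I'll lift the hand, turn it across the handle and measure.

>>> step_arm:
  motion:
    - [8.5, 0, 0, -4, 0]
    - [8.5, 0, 0, -8, 0]
    - [8.5, -2.3, 0, -12, -90]
    - [8.5, -2.3, 0, -12, -90]
    - [8.5, -2.3, 0, -12, -90]
    - [8.5, -2.3, 0, -12, -90]
    - [8.5, -2.3, 0, -12, -90]
    - [8.5, -2.3, 0, -12, -90]
    - [8.5, -2.3, 0, -12, -90]
    - [8.5, -2.3, 0, -12, -90]
    - [8.5, -2.3, 0, -12, -90]
    - [8.5, -2.3, 0, -12, -90]
    - [8.5, -2.3, 0, -12, -90]
    - [8.5, -2.3, 0, -12, -90]
    - [8.5, -2.3, 0, -12, -90]

```text
time: 45.9
tool_pos: [0.5437, 0.2995, 0.1758]
tcp_rot: [-0.049, -3.141, -0.0]
wrist_force: [0.1, 0.5, -0.0]
width: 0.996
grip_force: 0.0
```

```bash
cat > hd.py <<'E'
from h import *
for n in ('wrist','side','top'):
    im,d,K,T,_=cam(n); P=cloud(d,K,T); hsv=cv2.cvtColor(im,cv2.COLOR_RGB2HSV); H,S,V=[hsv[...,i].astype(int) for i in range(3)]
    near=(P[...,0]>.38)&(P[...,0]<.7)&(P[...,1]>.15)&(P[...,1]<.385)
    b=blobs(near&(abs(P[...,2]-.039)<.005)&(H<20)&(V<170)&(S>60),40)
    for x in b[:3]: q=rays(x,K,T,.039); print(n,'handle',x.sum(),*rect(q))
    b=blobs(near&(abs(P[...,2]-.009)<.006)&(H>15)&(H<32)&(S>60),100)
    if b: x=sum(b)>0; q=rays(x,K,T,.009); print(n,'board',x.sum(),*rect(q))
go()
E
python3 hd.py
```

```text
wrist handle 721 [573.6 383.6] [  5.8 162. ] 88.2
wrist handle 5859 [545.4 303.1] [42.9 98. ] 88.2
wrist board 29988 [545.9 303.2] [148.2 207.4] 88.3
side handle 779 [543.8 304.4] [44.7 99.2] 88.0
side board 3967 [544.1 299.5] [142.3 209.8] 88.2
top handle 91 [580.1 299.8] [43.  22.9] 89.7
top handle 165 [518.1 302.4] [43.1 45.5] 85.5
top board 1700 [543.3 302.5] [150.6 211. ] 88.4
t 46.0 tcp [0.5438 0.2995 0.1758] yaw 178.26 tilt -1.0 F [ 0.5 -0.  -0.2] w 0.994 g 0.0
```

>>> step_arm:
  motion:
    - [8.5, -0.1, 0.4, 5, 0]
    - [8.5, -0.1, 0.4, 10, 0]
    - [8.5, -0.1, 0.4, 14, 0]
    - [8.5, -0.1, 0.4, 16, 0]
    - [8.5, -0.1, 0.4, 16.8, 0]
    - [8.5, -0.1, 0.4, 16.8, 0]
    - [3, -0.1, 0.4, 16.8, 0]
    - [3, -0.1, 0.4, 16.8, 0]
    - [3, -0.1, 0.4, 16.8, 0]
    - [3, -0.1, 0.4, 16.8, 0]
    - [3, -0.1, 0.4, 16.8, 0]
    - [3, -0.1, 0.4, 16.8, 0]
    - [3, -0.1, 0.4, 16.8, 0]
    - [3, -0.1, 0.4, 16.8, 0]
  force: 80

```text
time: 47.45
tool_pos: [0.5467, 0.3042, 0.0101]
tcp_rot: [0.046, 3.138, 0.003]
wrist_force: [-0.3, 0.1, 6.8]
width: 0.497
grip_force: 84.3
```

```bash
python3 hd.py | grep -v wrist; python3 fr.py
```

```text
side handle 78 [585.2 308.7] [34.4 17.2] 88.5
side handle 371 [519.5 306.6] [44.7 50.7] 85.3
side board 3491 [544.5 300. ] [141.2 210.2] 88.6
top handle 78 [576.9 301.4] [40.1 29.5] 89.7
top handle 109 [512.9 304.4] [32.4 42. ] 1.6
top board 1283 [543.4 302. ] [148.5 209.8] 89.7
t 47.6 tcp [0.5466 0.3042 0.0101] yaw 178.31 tilt -1.0 F [ 0.2 -0.2  6.9] w 0.505 g 84.32006120681763Traceback (most recent call last):
  File "fr.py", line 7, in <module>
    print(n,len(q),'box x of z>.055',np.percentile(b[t,0],[10,50,90]).round(4) if t.any() else None,'all x',np.percentile(b[:,0],[5,50,95]).round(4),'z',np.percentile(q[:,2],[5,95]).round(4))
                                                                                                            ~~~~~~~~~~~~~^^^^^^^^^^^^^^^^^^
    return _quantile_unchecked(
        a, q, axis, out, overwrite_input, method, keepdims, weights)
    return _ureduce(a,
                    func=_quantile_ureduce_func,
    ...<5 lines>...
                    overwrite_input=overwrite_input,
                    method=method)
    r = func(a, **kwargs)
    result = _quantile(arr,
                       quantiles=q,
    ...<2 lines>...
                       out=out,
                       weights=wgt)
    slices_having_nans = np.isnan(arr[-1, ...])
                                  ~~~^^^^^^^^^
IndexError: index -1 is out of bounds for axis 0 with size 0
```

>>> step_arm:
  motion:
    - [3, 0, 0, -3, 0]
    - [3, 0, 0, -7, 0]
    - [3, 0, 0, -11, 0]
    - [3, 0, 0, -15, 0]
    - [3, 0, 0, -18, 0]
    - [3, -0.3, -3, -18, 5]
    - [3, -0.7, -7, -18, 12]
    - [3, -1.1, -11.5, -18, 20]
    - [3, -1.6, -16, -18, 28]
    - [3, -2, -20.5, -18, 36]
    - [3, -2.4, -25, -18, 44]
    - [3, -2.8, -29.5, -18, 52]
    - [3, -3.2, -34, -18, 60]
    - [3, -3.6, -38.5, -18, 68]
    - [3, -4.1, -43, -18, 76]
    - [3, -4.5, -47, -18, 83]
    - [3, -4.9, -50.5, -18, 89]
    - [3, -5.1, -53, -18, 93]
    - [3, -5.3, -54.5, -18, 94.5]
    - [3, -5.3, -54.5, -18, 94.5]

```text
time: 49.65
tool_pos: [0.5814, -0.2445, 0.1873]
tcp_rot: [-2.34, -2.096, 0.001]
wrist_force: [-0.0, 0.3, -2.3]
width: 0.498
grip_force: 83.2
```

```bash
cat > ov.py <<'E'
from h import *
import sys
zt=float(sys.argv[1])
for n in ('top','side'):
    im,d,K,T,_=cam(n); P=cloud(d,K,T); hsv=cv2.cvtColor(im,cv2.COLOR_RGB2HSV); H,S,V=[hsv[...,i].astype(int) for i in range(3)]
    m=(H>15)&(H<32)&(S>60)&(abs(P[...,2]-zt)<.007)&(P[...,1]<-.05)
    x=sum(blobs(m,80))>0; q=rays(x,K,T,zt); print(n,x.sum(),*rect(q),'z med',np.median(P[m][:,2]).round(4)); 
    A=np.c_[P[m][:,:2],np.ones(m.sum())]; print('slope',np.linalg.lstsq(A,P[m][:,2],rcond=None)[0].round(3))
    print('box sides below', )
go((.5831,-.2421,.1,83.8))
E
python3 ov.py .189
```

```text
top 1315 [ 580.4 -241.7] [209.1 149.2] 83.7 z med 0.1864
slope [-0.002  0.004  0.189]
box sides below
side 1556 [ 578.4 -233.4] [212.5 149.5] 83.6 z med 0.1852
slope [-0.002  0.003  0.187]
box sides below
t 49.8 tcp [ 0.5814 -0.2421  0.1873] yaw 83.85 tilt -1.0 F [-0.2  0.6 -2.4] w 0.502 g 83.24120879173279
(0.5831, -0.2421, 0.1, 83.8) -> [0.01, 0.18, 8.73] 0.1
```

>>> step_arm:
  motion:
    - [3, 0, 0.2, 3, 0]
    - [3, 0, 0.2, 6, 0]
    - [3, 0, 0.2, 8.5, 0]
    - [3, 0, 0.2, 10, 0]
    - [3, 0, 0.2, 10.5, 0]
    - [3, 0, 0.2, 10.5, 0]
    - [3, 0, 0.2, 10.5, 0]

```text
time: 50.45
tool_pos: [0.585, -0.2433, 0.0843]
tcp_rot: [2.336, 2.097, 0.002]
wrist_force: [0.8, 1.4, -1.9]
width: 0.495
grip_force: 83.2
```

```bash
python3 ov.py .0805
python3 - <<'E'
from h import *
im,d,K,T,_=cam('side'); cv2.imwrite('pics/near.png',cv2.resize(im[90:250,270:450,::-1],None,fx=4,fy=3.7))
E
```

```text
top 1036 [ 584.2 -241.4] [211.1 148.9] 83.3 z med 0.0833
slope [-0.001  0.003  0.084]
box sides below
side 1512 [ 584.1 -240.5] [215.3 151.9] 83.8 z med 0.0823
slope [ 0.004 -0.001  0.08 ]
box sides below
t 50.5 tcp [ 0.5851 -0.2437  0.0847] yaw 83.82 tilt -1.0 F [-0.1 -0.1 -2. ] w 0.5 g 83.21340322494507
(0.5831, -0.2421, 0.1, 83.8) -> [0.13, -0.21, -1.53] 0.0
```

View pics/near.png

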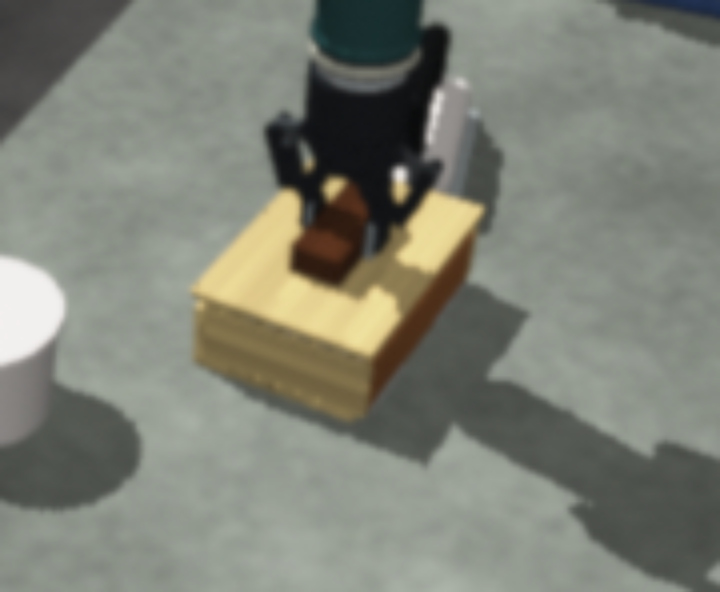

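The lid hovers squarely over the closed box, handle up (crop 340,270). I'll set it down and release.

>>> step_arm:
  motion:
    - [3, 0, 0, 0.4, 0]
    - [3, 0, 0, 0.7, 0]
    - [3, 0, 0, 0.9, 0]
    - [3, 0, 0, 1, 0]
    - [3, 0, 0, 1.1, 0]
    - [3, 0, 0, 1.1, 0]
    - [3, 0, 0, 1.1, 0]

```text
time: 51.3
tool_pos: [0.5837, -0.2433, 0.0741]
tcp_rot: [2.338, 2.098, -0.0]
wrist_force: [-6.3, 2.9, 10.9]
width: 0.5
grip_force: 84.8
```

>>> step_arm:
  motion:
    - [5, 0, 0, 0, 0]
    - [6, 0, 0, 0, 0]
    - [7, 0, 0, 0, 0]
    - [8, 0, 0, 0, 0]
    - [8, 0, 0, -1, 0]
    - [8, 0, 0, -3, 0]
    - [8, 0, 0, -6, 0]
    - [8, 0, 0, -10, 0]
    - [8, 0, 0, -14, 0]
    - [8, -4, 0, -16, 0]
    - [8, -9, 0, -16, 0]
    - [8, -9, -14, -16, 0]
    - [8, -9, -14, -16, 0]
    - [8, -9, -14, -16, 0]
    - [8, -9, -14, -16, 0]
    - [8, -9, -14, -16, 0]

```text
time: 52.9
tool_pos: [0.4347, -0.3178, 0.2327]
tcp_rot: [2.338, 2.096, 0.001]
wrist_force: [1.1, 0.4, -0.5]
width: 0.938
grip_force: 0.0
```

```bash
python3 ov.py .073; python3 fr.py
python3 - <<'E'
from h import *
im,d,K,T,_=cam('side'); cv2.imwrite('pics/fin.png',im[...,::-1])
E
```

```text
top 2220 [ 583.1 -241. ] [209.9 149.6] 83.8 z med 0.0732
slope [-0.    -0.     0.073]
box sides below
side 1802 [ 581.7 -237.4] [215.3 151.1] 83.7 z med 0.0718
slope [0.001 0.    0.071]
box sides below
t 53.0 tcp [ 0.4361 -0.318   0.2328] yaw 83.82 tilt -1.0 F [-0.2  0.4 -0.4] w 0.938 g 0.0
(0.5831, -0.2421, 0.1, 83.8) -> [9.14, 13.77, 13.3] 0.0
side 507 box x of z>.055 [-0.0207 -0.0045  0.0139] all x [-0.0724 -0.0126  0.0145] z [0.0262 0.1042]
top 413 box x of z>.055 [-0.0195 -0.0025  0.0142] all x [-0.1221 -0.0025  0.0164] z [0.0997 1.2927]
t 53.1 tcp [ 0.4363 -0.3178  0.2324] yaw 83.86 tilt -1.0 F [ 0.8  0.3 -0.7] w 0.936 g 0.0
```

View pics/fin.png

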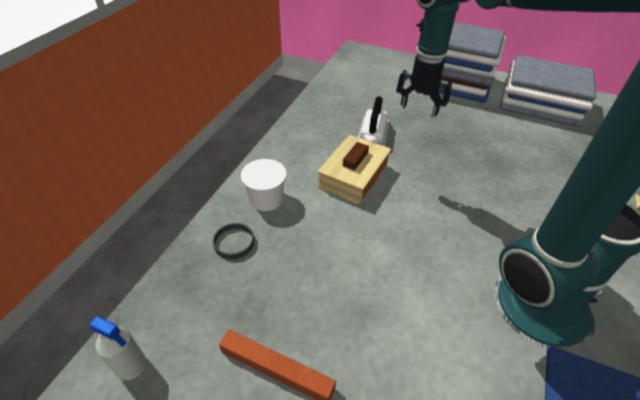

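The lid sits flat (z 0.073) and square on the box at (355,165), handle up; the front is shut, and the ring, pot and iron look unmoved. I'm handing it in.

```bash
python3 -c "
from workcell import bot
print(bot.finish_job())"
```

```text
the job is handed in; nothing more can be done
None
```

The job is handed in: all four tins stand upright in the box, the drop front is shut, and the lid is turned over and sits flat on the rim, handle up and within about 1.5 mm of centre by the top camera.

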